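# Leave the desk dust-proof: cups mouth down, headset on its rail

## Task

I am away for a while, so please leave the desk so that no dust gets in: turn every white tea-light cup that is standing on the desk upside down and set it mouth down on the floor of the shallow wooden tray, and hang the headset by its headband over the bar of the headset rail, astride it with one ear cup on each side. Do not tip the headset over on the way, and leave the other things on the desk where they are.

Things in the scene. Friction and masses are not known exactly. Their poses are not given: they have to be found in the camera images.
- cup1_centre (a point): white fluted round tea-light cup, 58 mm across (50 at the foot), 62 mm tall, 110 g; this point is its centre, on its axis 31 mm from foot and rim; z axis from closed foot to open mouth (up at the start, down when upside down). On its side its axis lies 29 mm up; it rolls when knocked, so lay it well back from the desk's edge. Two or three cups are present; an absent one has no pose
- cup2_centre (a point): white fluted round tea-light cup, 58 mm across (50 at the foot), 62 mm tall, 110 g; this point is its centre, on its axis 31 mm from foot and rim; z axis from closed foot to open mouth (up at the start, down when upside down). On its side its axis lies 29 mm up; it rolls when knocked, so lay it well back from the desk's edge. Two or three cups are present; an absent one has no pose
- cup3_centre (a point): white fluted round tea-light cup, 58 mm across (50 at the foot), 62 mm tall, 110 g; this point is its centre, on its axis 31 mm from foot and rim; z axis from closed foot to open mouth (up at the start, down when upside down). On its side its axis lies 29 mm up; it rolls when knocked, so lay it well back from the desk's edge. Two or three cups are present; an absent one has no pose
- tray_floor (a point): shallow light-wood tray fixed to the desk, 150 x 320 mm outside (short side along its x, long side along its y); this point is the centre of its floor, on the upper face, which is 6 mm above the desk; a 7 mm wide lip round it rises 5 mm above the floor. It takes three cups in a row along y, 95 mm apart
- bar_mid (a point): headset rail fixed to the desk: a straight dark steel bar 16 mm thick and 200 mm long, along y of this point, on two 14 mm posts 90 mm either side of its middle, on a wooden foot 100 x 220 x 14 mm; this point is the middle of the bar, on its upper edge, 173 mm above the desk
- headset_crown (a point): compact dark on-ear headset, 200 g, 130 mm tall, standing on its two ear cups, headband up; it spans 140 mm along its y axis, z up. The top of the headband (the crown) is a padded block 26 to 28 mm wide along x, 40 mm long along y and 22 mm thick; this point is the centre of the crown, 119 mm above the underside of the ear cups, 11 mm below its top. Grip the crown across its width (along x), not lower than its underside, so that the fingertips clear the bar
- crown_underside (a point): flat underside of the headset's crown, 11 mm below its centre: the face that rests on the bar. Same axes. The ear cups (50 mm wide along x, 60 mm tall) leave a gap of 86 mm between them along y
- cup1: the first cup; origin at the centre of its foot, z to the mouth
- cup2: the second cup, likewise
- cup3: the third cup, likewise
- headset: the headset; origin at the centre of the underside of the ear cups
- stand: the headset rail; origin under the middle of its foot, on the desk
- mouse: white computer mouse, bystander
- stapler: black stapler, bystander
- candle_jar: candle in a jar, bystander
- washi: roll of tape, bystander

How it is judged (in metres and radians):
At the end, for the whole second after the job is handed in: Every cup present stands mouth down (within 8 degrees) on the tray floor, its axis at least 18 mm inside the lip; the headset hangs with its crown on the bar (25 mm across it, between the posts), upright and square to the bar within 20 degrees; all at rest (angle between each of cup1_centre, cup2_centre, cup3_centre's own z axis and vertical above 3 rad and x of cup1_centre in the frame of tray_floor between -0.05 and 0.05 m and y of cup1_centre in the frame of tray_floor between -0.132 and 0.132 m and z of each of cup1_centre, cup2_centre, cup3_centre in the frame of tray_floor below 0.036 m and linear speed of each of cup1, cup2, cup3, headset below 0.02 m/s and x of cup2_centre in the frame of tray_floor between -0.05 and 0.05 m and y of cup2_centre in the frame of tray_floor between -0.132 and 0.132 m and x of cup3_centre in the frame of tray_floor between -0.05 and 0.05 m and y of cup3_centre in the frame of tray_floor between -0.132 and 0.132 m and x of crown_underside in the frame of bar_mid between -0.025 and 0.025 m and y of crown_underside in the frame of bar_mid between -0.065 and 0.065 m and z of crown_underside in the frame of bar_mid between -0.008 and 0.008 m and angle between crown_underside's own z axis and vertical below 0.35 rad and angle between the y axis of crown_underside and the x axis of bar_mid, either way round below 0.35 rad and contact force between headset and stand above 0.5 N); the robot touches nothing.
It fails at once if the headset is tipped over (angle between headset's own z axis and vertical above 1 rad).
It fails at once if a bystander is shifted by more than 4 cm (distance of any of mouse, stapler, candle_jar, washi from where it was at the start of the episode above 0.04 m).
It fails at once if a cup falls off the desk (height (world z) of any of cup1_centre, cup2_centre, cup3_centre below -0.05 m).
Of cup1, cup2, cup3 only 2 to 3 are there at a start; the rules pass over those that are not, and their reading is None.
At some moment in a run one of cup1, cup2, cup3 may be knocked a few centimetres aside while the robot is not near it.
It also fails if it takes over 210 s, if anything falls off the work surface, if the arm or the gripper's body presses on something with over 40 N, if the wrist force passes 120 N, or if a joint passes its speed limit or range.

## Robot

A 6-joint arm with a two-finger parallel gripper is mounted at the origin on a cart in front of the work surface, level with it; the furniture and walls round the work are solid. World frame = base frame: x ahead of the robot, y to its left, z up, the work surface at z = 0. Lengths are in m, angles in degrees, forces in N, time in s.
With the tool pointing down it reaches from about 0.375 to 0.9 m from the base axis. Payload 3.1 kg.
Tool frame: the origin (TCP) lies on the centre line of the jaws, within the pads' length; the fingertips stand 8 mm ahead of it and the grasp point (between the pads) lies 11 mm behind it (bot.tip_extent is the distance from the TCP to the fingertips, in m); z points along the fingers, y is the line along which they close (so a half turn about z gives the same grasp; the last joint's range is limited). The gripper opens to 87 mm and grips with 3 to 60 N. Pads are 19 mm wide; open, the fingers measure 117 mm over their backs; the gripper's body (75 mm by 190 mm) begins 51 mm behind the grasp point.
Start: joints at [-83.451, 30.224, 82.088, -0, 67.689, -10.227], TCP at [0.18, -0.598, 0.231] pointing down, gripper open.
Joint ranges: [-176.69, 176.69], [-43.24, 126.21], [12.49, 139.97], [-82, 262], [0, 151.66], [-163.58, 163.58]. Speed limits (degrees/s): [159.86, 159.86, 180, 180, 180, 180].

## Interface

Orientations are given as a 3x3 rotation matrix whose columns are the frame's x, y, z axes.
In Python, from rig import bot, vision, workorder gives the robot as it stands.
- The arm moves only by the shell command python3 -m handwheel 'ROWS'. ROWS is JSON, a list of rows, each an object with "delta_rot": the turn, a rotation vector about the tool's x, y, z in rad, a list of three; "xyz": the shift along the tool's x, y, z in mm, a list of three; "hand": the closure, from -1 (fully open) to 1 (shut). A call has exactly 5 rows; each row is the pose to reach, as a shift and turn from the pose commanded when the call began, along the tool's axes at that moment; what a row does not reach only later rows make up. A row lasts 1/8 s, in which the tool goes at most 62.5 mm and 10.7 degrees, less where a joint would pass 70% of its speed; a pose out of reach is approached as far as the arm can. A call with a gripper value outside its range is refused whole. The fingers move at their own pace and stop on an object; the grip force is fixed at half the most. Time passes only in rows, so rows that repeat a pose let the fingers close, or fill a call up. It gives the time, the measured TCP pose, the force, the opening and the grip force at its end, in the units of the state.
- bot.read_state(): the state, without advancing time (a new reading comes with each control period).
- vision.capture(name): name is "scene" or "top" or "wrist"; returns the picture (480x640x3 uint8, red, green, blue); there is no depth.
- vision.camera_model(name): a dict with "camera_matrix" (3x3 intrinsics, pixels), "camera_from_world" (4x4, takes a point from world to camera coordinates). Camera axes: x right, y up, looking along -z (the intrinsics and any distortion apply to the point x, -y, -z); pixel columns grow to the right and rows downward; lengths in m; the calibration is good to about 2 mm. The wrist camera is an equidistant fisheye: a pixel r from the principal point sees the ray r / f radians off the axis. A picture is of the moment at which its call begins: read the wrist's pose just before it. camera_model takes no time and is no camera call; for the wrist camera it gives the pose at the moment of the call.
- workorder.hand_in(): hands the job in; it is judged then, once.
The state is a dict: "time_s": time; "joint_positions": joint angles; "qvel": joint speeds; "tau": joint torques, N m; "position": TCP position; "tcp_rot": TCP orientation; "force": force on the tool from outside, world axes, zero at the start; "moment": the same for the moment, N m; "opening": opening from 0.0 (shut) to 1.0 (fully open); "grasp_force": force on a finger pad.
Only numpy, scipy, OpenCV 4.12 (cv2) and the standard library are available. Lean on these libraries where they do the work, as an engineer would, in place of code of your own. Each camera call takes 0.05 s, during which the arm holds its last target. There are 200 camera calls.

## Working session

There is one attempt and no reset: what is moved stays moved. The work goes in short steps, Python scripts to look and compute and a shell command to move; the robot and the scene stay as the last step left them, time stands still between calls to the robot, and variables do not carry over. Pictures are saved under pics/ and viewed, at most 14 in all, crops included, and the job is handed in when it is done.

```bash
mkdir -p pics; ls; cat > h.py <<'E'
import numpy as np,cv2
from rig import bot,vision,workorder
def cap(n,f=None):
    im=vision.capture(n); 
    if f: cv2.imwrite('pics/'+f,im[:,:,::-1])
    return im
def ray(n,u,v,m=None):
    m=m or vision.camera_model(n); K=np.array(m['camera_matrix']);T=np.array(m['camera_from_world'])
    x=(u-K[0,2])/K[0,0];y=(v-K[1,2])/K[1,1]
    if n=='wrist':
        r=np.hypot(x,y); s=np.sin(r)/max(r,1e-9); d=np.array([x*s,-y*s,-np.cos(r)])
    else: d=np.array([x,-y,-1])
    R=T[:3,:3]; return -R.T@T[:3,3], R.T@d
def onz(n,u,v,z,m=None):
    c,d=ray(n,u,v,m); return c+d*(z-c[2])/d[2]
E
python3 - <<'E'
from h import *
for n in('scene','top'):
    cap(n,n+'0.png'); m=vision.camera_model(n); print(n,m.keys(),np.round(m['camera_matrix'],1).tolist(),np.round(ray(n,320,240)[0],3))
print(bot.read_state())
E
```

```text
pics
scene dict_keys(['camera_matrix', 'camera_from_world']) [[507.2, 0.0, 318.4], [0.0, 507.2, 237.9], [0.0, 0.0, 1.0]] [-0.331  0.743  0.89 ]
top dict_keys(['camera_matrix', 'camera_from_world']) [[547.9, 0.0, 319.2], [0.0, 547.9, 227.9], [0.0, 0.0, 1.0]] [ 0.438 -0.012  1.458]
{'time_s': 0.1, 'joint_positions': array([-8.34509703e+01,  3.02734655e+01,  8.21482312e+01, -1.98319065e-04,
        6.76885176e+01, -1.02268256e+01]), 'qvel': array([ 0.05148386, -0.1001098 , -0.15491288,  0.02312597,  0.07880219,
        0.08396906]), 'tau': array([-2.20336033e-04, -4.40985739e+01, -1.77150089e+01,  6.34259032e-02,
        5.33749640e-02, -4.86072213e-05]), 'position': array([ 0.18035176, -0.5977538 ,  0.22967585]), 'tcp_rot': array([[ 9.57440869e-01,  2.88629402e-01, -2.22574680e-04],
       [ 2.88629290e-01, -9.57439023e-01,  1.91068491e-03],
       [ 3.38378158e-04, -1.89360939e-03, -9.99998150e-01]]), 'force': array([-0.2738672 ,  0.74534564, -0.00962387]), 'moment': array([ 0.00359382, -0.01347421,  0.01182591]), 'grasp_force': 0.0, 'opening': 1.0010835497029762}
```

View pics/top0.png

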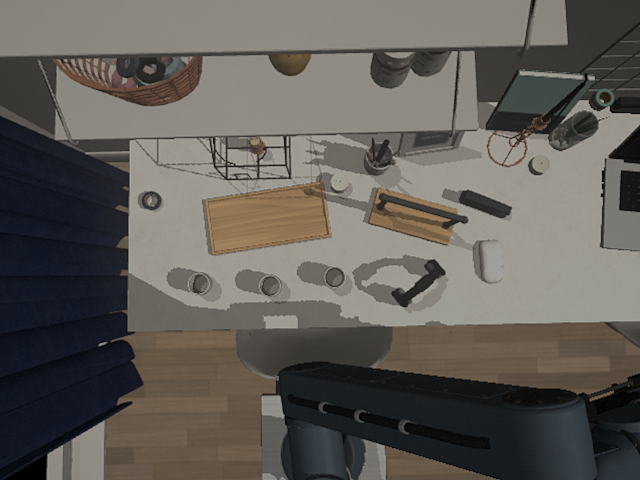

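View pics/scene0.png

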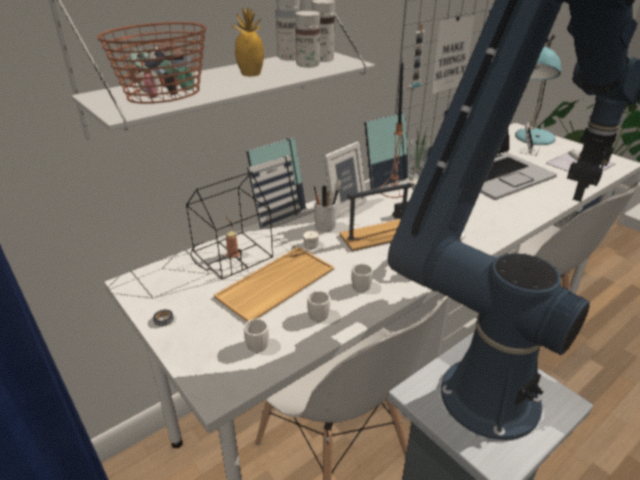

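Top view: three cups at about (200,284), (270,286) and (334,276). The headset is at (420,283), the tray at (267,218) and the rail bar runs from (384,200) to (464,219). I'll enlarge this area to measure it.

```bash
python3 - <<'E'
from h import *
im=cv2.imread('pics/top0.png')
c=cv2.resize(im[175:315,185:485],None,fx=2.66,fy=2.66,interpolation=cv2.INTER_CUBIC); cv2.imwrite('pics/crop.png',c)
hsv=cv2.cvtColor(im,cv2.COLOR_BGR2HSV)
w=cv2.inRange(hsv,(8,70,90),(25,255,255)); w[:175]=0;w[260:]=0
for n,x in cv2.findContours(w,0,2)[0:1] and [(cv2.contourArea(k),k) for k in cv2.findContours(w,0,2)[0]]:
    if n>800:
        r=cv2.minAreaRect(x); print('wood',n,r,[np.round(onz('top',*p,0.011),3)[:2].tolist() for p in cv2.boxPoints(r)])
d=cv2.inRange(im,(0,0,0),(75,75,75)); d[:255]=0;d[310:]=0;d[:,:380]=0;d[:,460:]=0
for k in cv2.findContours(d,0,2)[0]:
    if cv2.contourArea(k)>60: print('dark',cv2.contourArea(k),cv2.minAreaRect(k))
for p in((200,284),(270,286),(334,276)): print(onz('top',*p,0.062))
E
```

```text
wood 2086.5 ((412.71405029296875, 215.79458618164062), (83.02864074707031, 36.520572662353516), 15.708637237548828) [[0.594, -0.133], [0.688, -0.162], [0.623, -0.373], [0.53, -0.342]]
wood 6519.5 ((267.07855224609375, 217.81524658203125), (55.9411735534668, 120.37646484375), 81.20259094238281) [[0.665, 0.304], [0.708, -0.015], [0.559, -0.034], [0.517, 0.282]]
dark 677.0 ((417.78692626953125, 282.8442687988281), (20.48590087890625, 55.696041107177734), 50.19442367553711)
[0.44009751 0.3017609  0.062     ]
[0.43127977 0.12393737 0.062     ]
[ 0.45308315 -0.03893553  0.062     ]
```

View pics/crop.png

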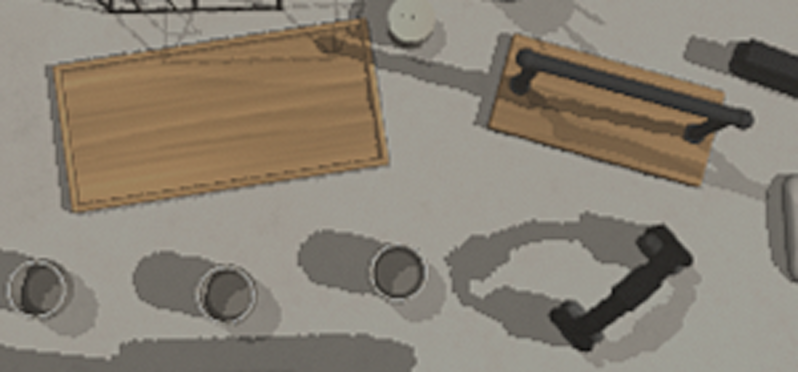

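The crop shows the rims at crop px (39,288), (228,293) and (398,271). The headset crown is at about (622,287), with its ear cups at (665,250) and (575,325). The bar ends are at (525,58) and (745,118).

```bash
cat >> h.py <<'E'
from scipy.spatial.transform import Rotation as Ro
def rot(t,y):
    t=np.array(t,float);t/=np.linalg.norm(t);y=np.array(y,float);y-=t*(y@t);y/=np.linalg.norm(y)
    return np.c_[np.cross(y,t),y,t]
def plan(targets,start=None):
    s=bot.read_state(); p,R=(s['position'],s['tcp_rot']) if start is None else start
    print('at',np.round(p,4),'open',round(s['opening'],3))
    for q,Q in targets:
        q=np.array(q,float); Q=R if Q is None else Q
        d=R.T@(q-p)*1000; r=Ro.from_matrix(R.T@Q).as_rotvec()
        print('xyz',np.round(d).astype(int).tolist(),'rot',np.round(r,3).tolist(),'| mm %.0f deg %.0f'%(np.linalg.norm(d),np.degrees(np.linalg.norm(r))))
        p,R=q,Q
E
python3 - <<'E'
from h import *
f=lambda u,v:(185+u/2.66,175+v/2.66)
for p in((39,288),(228,293),(398,271)): print('cup',onz('top',*f(*p),.062).round(3))
a,b=[onz('top',*f(*p),.165) for p in((525,58),(745,118))]; print('bar',a.round(3),b.round(3),(a+b)/2,'yaw',np.degrees(np.arctan2(*(a-b)[[1,0]])))
print('crown',onz('top',*f(622,287),.13).round(3))
a,b=[onz('top',*f(*p),.06) for p in((665,250),(575,325))]; print('ears',a,b,np.degrees(np.arctan2(*(a-b)[[1,0]])))
c1,d1=ray('top',75,137);c2,d2=ray('scene',125,122)
k=np.linalg.lstsq(np.c_[d1,-d2],c2-c1,rcond=None)[0];print('shelf',c1+k[0]*d1,c2+k[1]*d2)
print('desk edge',onz('top',270,325,0))
c=onz('top',*f(622,287),.13); th=np.radians(-50-90+180)
Q=rot([0,0,-1],[np.cos(th),np.sin(th),0]); Q2=rot([0,0,-1],[-np.cos(th),-np.sin(th),0])
for q in(Q,Q2): plan([([c[0],c[1],.30],q)])
E
```

```text
cup [0.442 0.303 0.062]
cup [0.433 0.122 0.062]
cup [ 0.451 -0.04   0.062]
bar [ 0.638 -0.157  0.165] [ 0.579 -0.351  0.165] [ 0.60832437 -0.2537406   0.165     ] yaw 73.25069893237344
crown [ 0.431 -0.242  0.13 ]
ears [ 0.46539372 -0.29602362  0.06      ] [ 0.39610742 -0.20757976  0.06      ] -51.92510161078767
shelf [0.70376857 0.42330526 0.51019361] [0.70396977 0.42368369 0.51042366]
desk edge [0.32894747 0.13123227 0.        ]
at [ 0.1804 -0.5978  0.2297] open 1.001
xyz [343, -269, -70] rot [-0.001, -0.002, -1.976] | mm 441 deg 113
at [ 0.1804 -0.5978  0.2297] open 1.001
xyz [343, -269, -70] rot [-0.002, 0.001, 1.165] | mm 441 deg 67
```

```bash
python3 -m handwheel '[{"xyz":[35,-27,-7],"delta_rot":[0,0,0.12],"hand":-1},{"xyz":[80,-60,-20],"delta_rot":[0,0,0.27],"hand":-1},{"xyz":[125,-95,-30],"delta_rot":[0,0,0.42],"hand":-1},{"xyz":[170,-130,-40],"delta_rot":[0,0,0.57],"hand":-1},{"xyz":[200,-155,-45],"delta_rot":[0,0,0.7],"hand":-1}]'
python3 - <<'E'
from h import *
th=np.radians(-52+90-180)
plan([([.431,-.242,.26],rot([0,0,-1],[np.cos(th),np.sin(th),0]))])
E
```

```text
time_s: 0.72
position: [0.3282, -0.3899, 0.2758]
tcp_rot: [[0.917, -0.399, 0.0], [-0.399, -0.917, 0.001], [-0.0, -0.001, -1.0]]
force: [-0.7, -0.5, 0.1]
opening: 1.0
grasp_force: 0.0
at [ 0.3282 -0.3899  0.2758] open 1.0
xyz [35, -177, 16] rot [-0.001, 0.0, 0.497] | mm 181 deg 28
```

```bash
python3 -m handwheel '[{"xyz":[10,-50,5],"delta_rot":[0,0,0.15],"hand":-1},{"xyz":[20,-100,10],"delta_rot":[0,0,0.3],"hand":-1},{"xyz":[30,-150,16],"delta_rot":[0,0,0.45],"hand":-1},{"xyz":[35,-177,16],"delta_rot":[0,0,0.497],"hand":-1},{"xyz":[35,-177,16],"delta_rot":[0,0,0.497],"hand":-1}]' | head -2
python3 - <<'E'
from h import *
s=bot.read_state(); print(s['position'])
cap('wrist','w1.png')
m=vision.camera_model('wrist');T=np.array(m['camera_from_world']);K=np.array(m['camera_matrix']);print(K[0],K[1])
def proj(P):
    c=T[:3,:3]@P+T[:3,3]; x,y,z=c[0],-c[1],-c[2]; h=np.hypot(x,y);r=np.arctan2(h,z); return K[0,0]*r*x/h+K[0,2],K[1,1]*r*y/h+K[1,2]
print(proj(np.array([.431,-.242,.13])),proj(np.array([.608,-.254,.173])))
E
```

```text
time_s: 1.35
position: [0.4298, -0.2418, 0.2592]
[ 0.42980751 -0.24179566  0.25920837]
[371.64829954   0.         320.81074828] [  0.         371.64829954 239.59357878]
(np.float64(317.8526498099946), np.float64(232.71182754938437)) (np.float64(128.9858130797085), np.float64(82.21240978832441))
```

View pics/w1.png

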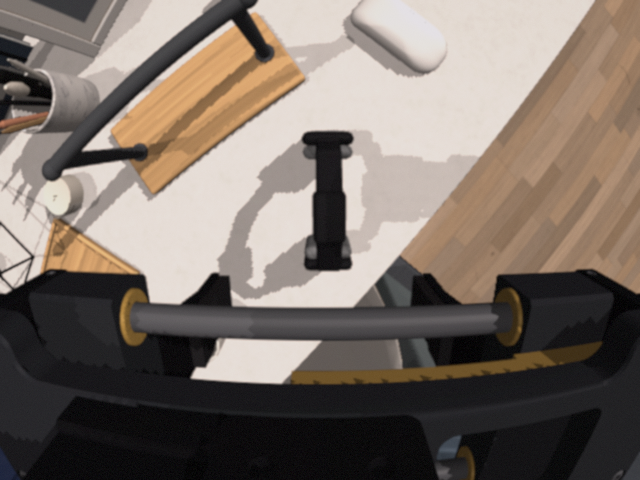

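The wrist view has the crown block at about (329,215) and the headset axis vertical in the picture, so the yaw is right. The bar runs from (238,3) to (52,172).

```bash
python3 - <<'E'
from h import *
c=onz('wrist',329.5,215,.13);print('crown',c)
for z,p in((.06,(327,137)),(.06,(328,250))): print(onz('wrist',*p,z))
a,b=onz('wrist',245,6,.165),onz('wrist',57,168,.165);print(a,b,(a+b)/2,np.degrees(np.arctan2(*(b-a)[[1,0]])))
plan([([c[0],c[1],.119],None)])
E
```

```text
crown [ 0.43269741 -0.25873085  0.13      ]
[ 0.4713758  -0.30608891  0.06      ]
[ 0.40180607 -0.22046259  0.06      ]
[ 0.57378222 -0.34300467  0.165     ] [ 0.63350855 -0.16188566  0.165     ] [ 0.60364538 -0.25244516  0.165     ] 71.74936130067275
at [ 0.4294 -0.243   0.2593] open 1.003
xyz [14, 7, 140] rot [0.0, 0.0, 0.0] | mm 141 deg 0
```

```bash
python3 -m handwheel '[{"xyz":[15,8,40],"delta_rot":[0,0,0],"hand":-1},{"xyz":[15,8,80],"delta_rot":[0,0,0],"hand":-1},{"xyz":[15,8,115],"delta_rot":[0,0,0],"hand":-1},{"xyz":[15,8,139],"delta_rot":[0,0,0],"hand":-1},{"xyz":[15,8,139],"delta_rot":[0,0,0],"hand":-1}]' | grep -v rot
for i in 1 2; do python3 -m handwheel '[{"xyz":[0,0,0],"delta_rot":[0,0,0],"hand":1},{"xyz":[0,0,0],"delta_rot":[0,0,0],"hand":1},{"xyz":[0,0,0],"delta_rot":[0,0,0],"hand":1},{"xyz":[0,0,0],"delta_rot":[0,0,0],"hand":1},{"xyz":[0,0,0],"delta_rot":[0,0,0],"hand":1}]' | grep -v rot; done
python3 -c "
from h import *
s=bot.read_state();p=s['position'];th=np.radians(73-180);Q=rot([0,0,-1],[np.cos(th),np.sin(th),0])
plan([([.44,-.255,.29],None),([.606,-.253,.33],Q)])"
```

```text
time_s: 2.02
position: [0.4307, -0.2607, 0.1189]
force: [0.2, -0.4, -0.3]
opening: 0.996
grasp_force: 0.0
time_s: 2.65
position: [0.4325, -0.2603, 0.1208]
force: [-0.3, 0.4, 0.1]
opening: 0.515
grasp_force: 0.0
time_s: 3.28
position: [0.4325, -0.2603, 0.1206]
force: [0.5, 0.9, 1.2]
opening: 0.317
grasp_force: 30.0
at [ 0.4325 -0.2603  0.1206] open 0.317
xyz [1, -9, -169] rot [0.0, 0.0, 0.0] | mm 170 deg 0
xyz [101, -132, -40] rot [-0.0, -0.0, -0.608] | mm 171 deg 35
```

```bash
python3 -m handwheel '[{"xyz":[0,0,-20],"delta_rot":[0,0,0],"hand":1},{"xyz":[0,0,-60],"delta_rot":[0,0,0],"hand":1},{"xyz":[0,0,-110],"delta_rot":[0,0,0],"hand":1},{"xyz":[0,0,-150],"delta_rot":[0,0,0],"hand":1},{"xyz":[0,0,-160],"delta_rot":[0,0,0],"hand":1}]' | grep -v rot
python3 -m handwheel '[{"xyz":[0,0,-10],"delta_rot":[0,0,-0.1],"hand":1},{"xyz":[0,0,-30],"delta_rot":[0,0,-0.25],"hand":1},{"xyz":[0,0,-45],"delta_rot":[0,0,-0.4],"hand":1},{"xyz":[0,0,-50],"delta_rot":[0,0,-0.55],"hand":1},{"xyz":[0,0,-50],"delta_rot":[0,0,-0.608],"hand":1}]' | grep -v rot
python3 - <<'E'
from h import *
im=cap('top','t2.png'); cv2.imwrite('pics/t2c.png',cv2.resize(im[120:300,260:500,::-1],None,fx=3,fy=3))
plan([([.606,-.253,.33],None)])
E
```

```text
time_s: 3.9
position: [0.4331, -0.2612, 0.2826]
force: [-0.1, 0.4, -2.5]
opening: 0.318
grasp_force: 29.9
time_s: 4.53
position: [0.4316, -0.2597, 0.3287]
force: [0.4, -0.4, -2.6]
opening: 0.315
grasp_force: 29.9
at [ 0.4314 -0.2596  0.3284] open 0.317
xyz [165, -57, -2] rot [0.0, 0.0, 0.0] | mm 175 deg 0
```

```bash
python3 -m handwheel '[{"xyz":[20,-7,-2],"delta_rot":[0,0,0],"hand":1},{"xyz":[65,-22,-2],"delta_rot":[0,0,0],"hand":1},{"xyz":[115,-40,-2],"delta_rot":[0,0,0],"hand":1},{"xyz":[155,-53,-2],"delta_rot":[0,0,0],"hand":1},{"xyz":[165,-57,-2],"delta_rot":[0,0,0],"hand":1}]' | grep -v rot
python3 -c "
from h import *
cap('wrist','w2.png')
plan([([.606,-.253,.19],None)])"
```

```text
time_s: 5.2
position: [0.6081, -0.2532, 0.3292]
force: [-1.0, 0.5, -3.0]
opening: 0.317
grasp_force: 29.9
at [ 0.6083 -0.2532  0.3294] open 0.317
xyz [-2, 1, 139] rot [0.0, 0.0, 0.0] | mm 139 deg 0
```

View pics/w2.png

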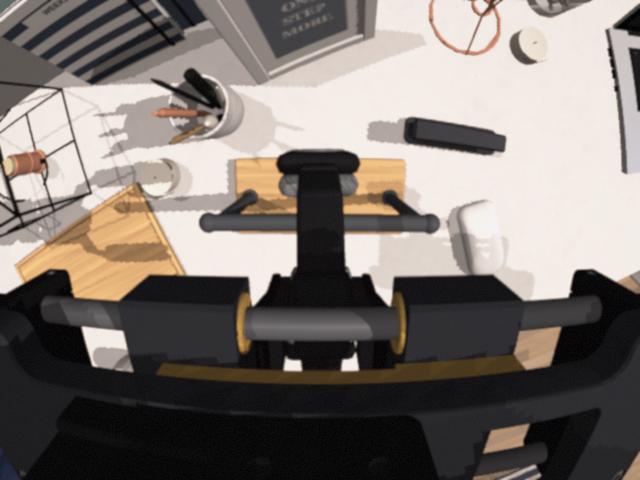

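The bar runs level from (208,223) to (434,223), centred under the headset, so the alignment is good. Lowering.

```bash
python3 -c "
from h import *
a,b=onz('wrist',208,223,.165),onz('wrist',434,223,.165);print(a,b,(a+b)/2)"
python3 -m handwheel '[{"xyz":[-1,0,20],"delta_rot":[0,0,0],"hand":1},{"xyz":[-1,0,55],"delta_rot":[0,0,0],"hand":1},{"xyz":[-1,0,90],"delta_rot":[0,0,0],"hand":1},{"xyz":[-1,0,120],"delta_rot":[0,0,0],"hand":1},{"xyz":[-1,0,130],"delta_rot":[0,0,0],"hand":1}]' | grep -v rot
```

```text
[ 0.6379118  -0.15561267  0.165     ] [ 0.57865628 -0.35112785  0.165     ] [ 0.60828404 -0.25337026  0.165     ]
time_s: 5.88
position: [0.6028, -0.2527, 0.1995]
force: [-0.8, 0.2, -3.2]
opening: 0.319
grasp_force: 29.9
```

```bash
python3 -m handwheel '[{"xyz":[4,-1,4],"delta_rot":[0,0,0],"hand":1},{"xyz":[4,-1,8],"delta_rot":[0,0,0],"hand":1},{"xyz":[4,-1,11],"delta_rot":[0,0,0],"hand":1},{"xyz":[4,-1,13],"delta_rot":[0,0,0],"hand":1},{"xyz":[4,-1,13],"delta_rot":[0,0,0],"hand":1}]' | grep -v rot
```

```text
time_s: 6.5
position: [0.61, -0.2538, 0.1897]
force: [-0.0, 0.5, -3.1]
opening: 0.317
grasp_force: 29.9
```

```bash
python3 -m handwheel '[{"xyz":[0,0,2],"delta_rot":[0,0,0],"hand":1},{"xyz":[0,0,3],"delta_rot":[0,0,0],"hand":1},{"xyz":[0,0,4],"delta_rot":[0,0,0],"hand":1},{"xyz":[0,0,4],"delta_rot":[0,0,0],"hand":1},{"xyz":[0,0,4],"delta_rot":[0,0,0],"hand":1}]' | grep -v rot
```

```text
time_s: 7.12
position: [0.61, -0.2539, 0.1856]
force: [0.7, 0.1, -1.4]
opening: 0.321
grasp_force: 29.9
```

```bash
python3 -m handwheel '[{"xyz":[0,0,1],"delta_rot":[0,0,0],"hand":1},{"xyz":[0,0,1],"delta_rot":[0,0,0],"hand":-1},{"xyz":[0,0,1],"delta_rot":[0,0,0],"hand":-1},{"xyz":[0,0,1],"delta_rot":[0,0,0],"hand":-1},{"xyz":[0,0,1],"delta_rot":[0,0,0],"hand":-1}]' | grep -v rot
python3 -m handwheel '[{"xyz":[0,0,-10],"delta_rot":[0,0,0],"hand":-1},{"xyz":[0,0,-40],"delta_rot":[0,0,0],"hand":-1},{"xyz":[0,0,-80],"delta_rot":[0,0,0],"hand":-1},{"xyz":[0,0,-120],"delta_rot":[0,0,0],"hand":-1},{"xyz":[0,0,-130],"delta_rot":[0,0,0],"hand":-1}]' | grep -v rot
python3 - <<'E'
from h import *
cap('wrist','w3.png');im=cap('top'); c=im[170:320,180:480,::-1]; 
cv2.imwrite('pics/t3.png',np.vstack([cv2.resize(cv2.imread('pics/w3.png')[:300],(600,280)),cv2.resize(c,(600,300))]))
s=bot.read_state();print(s['position'],s['joint_positions'],s['tcp_rot'])
E
```

```text
time_s: 7.75
position: [0.6101, -0.2539, 0.1846]
force: [-0.2, 0.0, -0.1]
opening: 0.686
grasp_force: 0.0
time_s: 8.38
position: [0.6115, -0.2547, 0.3189]
force: [-0.3, 0.0, -0.1]
opening: 0.998
grasp_force: 0.0
[ 0.61041347 -0.25409432  0.31608026] [-3.22649658e+01  2.87602880e+01  7.05744475e+01  2.17059108e-04
  8.04950970e+01  7.47026286e+01] [[ 9.56466182e-01 -2.91832360e-01  2.51337453e-03]
 [-2.91829113e-01 -9.56469166e-01 -1.58232056e-03]
 [ 2.86573759e-03  7.79960240e-04 -9.99995590e-01]]
```

View pics/t3.png

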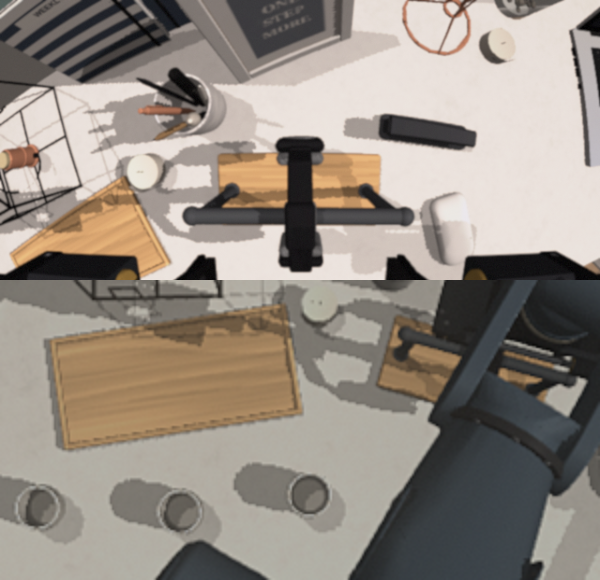

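The headset hangs square on the bar, and the cups haven't moved: (200,284), (270,285) and (334,277). For each cup I'll grasp it with the tool tilted 45° one way, swing 90° and lay it on its side, then regrasp and swing another 90°.

```bash
cat >> h.py <<'E'
D=rot([0,0,-1],[1,0,0])
def tilt(deg): return rot([0,np.sin(np.radians(deg)),-np.cos(np.radians(deg))],[1,0,0])
def tcp(c,deg,back=0): return np.array(c,float)+tilt(deg)[:,2]*(.011-back)
E
python3 - <<'E'
from h import *
for p in((192,243),(228,272),(272,250)): print('lantern',onz('scene',*p,0))
plan([((.46,-.14,.32),D),(tcp((.451,-.040,.033),45,.11),tilt(45)),(tcp((.451,-.040,.033),45,0),tilt(45))])
E
python3 -m handwheel '[{"xyz":[-20,-5,0],"delta_rot":[0,0,-0.17],"hand":-1},{"xyz":[-50,-15,0],"delta_rot":[0,0,-0.35],"hand":-1},{"xyz":[-80,-30,0],"delta_rot":[0,0,-0.53],"hand":-1},{"xyz":[-110,-45,0],"delta_rot":[0,0,-0.71],"hand":-1},{"xyz":[-130,-55,0],"delta_rot":[0,0,-0.85],"hand":-1}]' | grep -v rot
python3 - <<'E'
from h import *
plan([((.46,-.14,.32),D)])
E
```

```text
lantern [0.94085477 0.2257819  0.        ]
lantern [0.74037751 0.2138088  0.        ]
lantern [0.75341466 0.05145608 0.        ]
at [ 0.6104 -0.2541  0.3161] open 1.003
xyz [-177, -65, -4] rot [0.003, -0.001, -1.867] | mm 189 deg 107
xyz [30, -9, 217] rot [0.0, 0.785, 0.0] | mm 219 deg 45
xyz [0, 0, 110] rot [0.0, 0.0, 0.0] | mm 110 deg 0
time_s: 9.1
position: [0.4993, -0.1616, 0.3124]
force: [0.6, -0.9, 0.2]
opening: 1.0
grasp_force: 0.0
at [ 0.4993 -0.1616  0.3124] open 1.0
xyz [-22, -39, -7] rot [-0.005, -0.0, -1.012] | mm 45 deg 58
```

```bash
python3 -m handwheel '[{"xyz":[-5,-8,-2],"delta_rot":[0,0,-0.18],"hand":-1},{"xyz":[-10,-16,-4],"delta_rot":[0,0,-0.36],"hand":-1},{"xyz":[-15,-25,-6],"delta_rot":[0,0,-0.54],"hand":-1},{"xyz":[-20,-33,-7],"delta_rot":[0,0,-0.72],"hand":-1},{"xyz":[-22,-39,-7],"delta_rot":[0,0,-0.9],"hand":-1}]' | grep -v rot
python3 - <<'E'
from h import *
plan([(tcp((.451,-.040,.033),45,.11),tilt(45)),(tcp((.451,-.040,.033),45,0),tilt(45))])
E
```

```text
time_s: 9.72
position: [0.461, -0.1409, 0.3197]
force: [0.1, 0.9, 0.5]
opening: 1.003
grasp_force: 0.0
at [ 0.461  -0.1409  0.3197] open 1.003
xyz [29, -12, 217] rot [0.04, 0.783, -0.107] | mm 219 deg 45
xyz [0, 0, 110] rot [0.0, 0.0, 0.0] | mm 110 deg 0
```

```bash
python3 -m handwheel '[{"xyz":[6,-3,45],"delta_rot":[0.008,0.16,-0.02],"hand":-1},{"xyz":[12,-5,90],"delta_rot":[0.016,0.32,-0.043],"hand":-1},{"xyz":[18,-8,135],"delta_rot":[0.024,0.48,-0.065],"hand":-1},{"xyz":[24,-10,180],"delta_rot":[0.032,0.64,-0.087],"hand":-1},{"xyz":[29,-12,217],"delta_rot":[0.04,0.783,-0.107],"hand":-1}]' | grep -v rot
python3 - <<'E'
from h import *
im=cap('wrist','w4.png'); print(bot.read_state()['joint_positions'].round(1))
plan([(tcp((.451,-.040,.033),45,.0),tilt(45))])
E
```

```text
time_s: 10.35
position: [0.4529, -0.1109, 0.1022]
force: [-0.2, 0.1, 0.2]
opening: 0.994
grasp_force: 0.0
[-47.3  45.3 100.4  30.4  73.9 -65.8]
at [ 0.4504 -0.1106  0.0929] open 0.998
xyz [6, 1, 103] rot [-0.001, -0.016, -0.013] | mm 104 deg 1
```

View pics/w4.png

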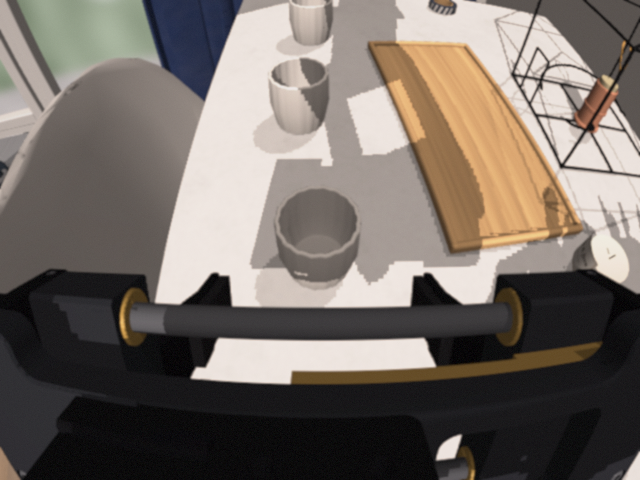

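Cup 3's rim is at (318,222), centred between the fingers. I'll move in and grip.

```bash
python3 -m handwheel '[{"xyz":[6,1,30],"delta_rot":[0,-0.016,-0.013],"hand":-1},{"xyz":[6,1,60],"delta_rot":[0,-0.016,-0.013],"hand":-1},{"xyz":[6,1,85],"delta_rot":[0,-0.016,-0.013],"hand":-1},{"xyz":[6,1,101],"delta_rot":[0,-0.016,-0.013],"hand":-1},{"xyz":[6,1,101],"delta_rot":[0,-0.016,-0.013],"hand":-1}]' | grep -v rot
for i in 1 2; do python3 -m handwheel '[{"xyz":[0,0,0],"delta_rot":[0,0,0],"hand":1},{"xyz":[0,0,0],"delta_rot":[0,0,0],"hand":1},{"xyz":[0,0,0],"delta_rot":[0,0,0],"hand":1},{"xyz":[0,0,0],"delta_rot":[0,0,0],"hand":1},{"xyz":[0,0,0],"delta_rot":[0,0,0],"hand":1}]' | grep -v rot; done
python3 - <<'E'
from h import *
s=bot.read_state(); g=s['position']-.011*s['tcp_rot'][:,2]; print('grasp',g)
plan([(s['position']+[0.02,0.02,.11],None),(tcp((.475,-.02,.13),0),tilt(0)),(tcp((.475,-.02,.13),-45),tilt(-45)),(tcp((.475,-.02,.032),-45),tilt(-45))])
E
```

```text
time_s: 11.02
position: [0.4549, -0.0348, 0.0373]
force: [0.2, -0.2, 0.1]
opening: 1.004
grasp_force: 0.0
time_s: 11.65
position: [0.4557, -0.0362, 0.0375]
force: [0.0, -2.2, 2.6]
opening: 0.659
grasp_force: 30.0
time_s: 12.28
position: [0.4557, -0.0362, 0.0375]
force: [-1.8, -2.1, 5.4]
opening: 0.657
grasp_force: 30.0
grasp [ 0.45561257 -0.04379027  0.04543044]
at [ 0.4557 -0.0362  0.0375] open 0.657
xyz [91, 22, -65] rot [0.0, 0.0, 0.0] | mm 114 deg 0
xyz [-23, -1, 18] rot [0.011, -0.768, 0.009] | mm 29 deg 44
xyz [-8, 0, -3] rot [0.0, -0.785, 0.0] | mm 8 deg 45
xyz [69, 0, 69] rot [0.0, 0.0, 0.0] | mm 98 deg 0
```

```bash
python3 -m handwheel '[{"xyz":[15,4,-11],"delta_rot":[0,0,0],"hand":1},{"xyz":[40,10,-30],"delta_rot":[0,0,0],"hand":1},{"xyz":[65,16,-48],"delta_rot":[0,0,0],"hand":1},{"xyz":[85,20,-62],"delta_rot":[0,0,0],"hand":1},{"xyz":[91,22,-65],"delta_rot":[0,0,0],"hand":1}]' | grep -v rot
python3 -m handwheel '[{"xyz":[-4,0,3],"delta_rot":[0,-0.14,0],"hand":1},{"xyz":[-8,0,7],"delta_rot":[0,-0.3,0],"hand":1},{"xyz":[-14,0,11],"delta_rot":[0,-0.46,0],"hand":1},{"xyz":[-20,0,15],"delta_rot":[0,-0.62,0],"hand":1},{"xyz":[-23,-1,18],"delta_rot":[0.01,-0.768,0.009],"hand":1}]' | grep -v rot
python3 -m handwheel '[{"xyz":[-2,0,-1],"delta_rot":[0,-0.15,0],"hand":1},{"xyz":[-4,0,-1],"delta_rot":[0,-0.31,0],"hand":1},{"xyz":[-6,0,-2],"delta_rot":[0,-0.47,0],"hand":1},{"xyz":[-7,0,-3],"delta_rot":[0,-0.63,0],"hand":1},{"xyz":[-8,0,-3],"delta_rot":[0,-0.785,0],"hand":1}]' | grep -v rot
python3 -m handwheel '[{"xyz":[0,0,0],"delta_rot":[0,0,0],"hand":1},{"xyz":[0,0,0],"delta_rot":[0,0,0],"hand":1},{"xyz":[0,0,0],"delta_rot":[0,0,0],"hand":1},{"xyz":[0,0,0],"delta_rot":[0,0,0],"hand":1},{"xyz":[0,0,0],"delta_rot":[0,0,0],"hand":1}]' | grep -v '_rot'
python3 - <<'E'
from h import *
plan([(tcp((.475,-.02,.036),-45),tilt(-45))])
E
```

```text
time_s: 12.9
position: [0.4768, -0.0152, 0.149]
force: [-0.0, 1.0, -0.6]
opening: 0.658
grasp_force: 30.0
time_s: 13.52
position: [0.4748, -0.0192, 0.1184]
force: [-1.0, -0.4, -1.1]
opening: 0.656
grasp_force: 30.0
time_s: 14.15
position: [0.4754, -0.0269, 0.1215]
force: [0.3, 0.3, -2.1]
opening: 0.658
grasp_force: 30.0
time_s: 14.78
position: [0.4757, -0.0281, 0.122]
force: [0.1, 0.5, 0.1]
opening: 0.653
grasp_force: 30.0
at [ 0.4757 -0.0281  0.122 ] open 0.653
xyz [67, -1, 66] rot [-0.0, -0.0, -0.003] | mm 94 deg 0
```

```bash
python3 -m handwheel '[{"xyz":[20,0,20],"delta_rot":[0,0,0],"hand":1},{"xyz":[40,0,40],"delta_rot":[0,0,0],"hand":1},{"xyz":[58,0,58],"delta_rot":[0,0,0],"hand":1},{"xyz":[66,0,66],"delta_rot":[0,0,0],"hand":1},{"xyz":[66,0,66],"delta_rot":[0,0,0],"hand":1}]' | grep -v rot
python3 -m handwheel '[{"xyz":[1,0,1],"delta_rot":[0,0,0],"hand":1},{"xyz":[2,0,2],"delta_rot":[0,0,0],"hand":1},{"xyz":[3,0,3],"delta_rot":[0,0,0],"hand":1},{"xyz":[4,0,4],"delta_rot":[0,0,0],"hand":1},{"xyz":[4,0,4],"delta_rot":[0,0,0],"hand":1}]' | grep -v '_rot'
python3 - <<'E'
from h import *
plan([(tcp((.475,-.02,.029),-45),tilt(-45))])
E
```

```text
time_s: 15.4
position: [0.4756, -0.0278, 0.0281]
force: [0.1, 0.1, -0.7]
opening: 0.655
grasp_force: 30.0
time_s: 16.02
position: [0.4761, -0.0282, 0.0265]
force: [-1.2, 6.6, 16.4]
opening: 0.657
grasp_force: 30.0
at [ 0.4761 -0.0282  0.0265] open 0.657
xyz [4, -1, 3] rot [0.002, 0.007, -0.002] | mm 5 deg 0
```

```bash
python3 -m handwheel '[{"xyz":[-2,0,-2],"delta_rot":[0,0,0],"hand":1},{"xyz":[-2,0,-2],"delta_rot":[0,0,0],"hand":1},{"xyz":[-2,0,-2],"delta_rot":[0,0,0],"hand":0.2},{"xyz":[-2,0,-2],"delta_rot":[0,0,0],"hand":-1},{"xyz":[-2,0,-2],"delta_rot":[0,0,0],"hand":-1}]' | grep -v '_rot'
python3 -m handwheel '[{"xyz":[-2,0,-2],"delta_rot":[0,0,0],"hand":-1},{"xyz":[-2,0,-2],"delta_rot":[0,0,0],"hand":-1},{"xyz":[-2,0,-30],"delta_rot":[0,0,0],"hand":-1},{"xyz":[-2,0,-70],"delta_rot":[0,0,0],"hand":-1},{"xyz":[-2,0,-110],"delta_rot":[0,0,0],"hand":-1}]' | grep -v '_rot'
python3 - <<'E'
from h import *
cap('wrist','w5.png')
plan([((.475,-.04,.21),D),(tcp((.475,-.034,.029),45,.12),tilt(45))])
E
```

```text
time_s: 16.65
position: [0.4756, -0.0276, 0.0251]
force: [0.5, -0.2, 0.5]
opening: 0.804
grasp_force: 0.0
time_s: 17.27
position: [0.4753, 0.0493, 0.1051]
force: [-0.0, 0.7, 0.5]
opening: 0.994
grasp_force: 0.0
at [0.4776 0.0526 0.108 ] open 0.999
xyz [-138, -2, -7] rot [0.007, 0.783, -0.001] | mm 138 deg 45
xyz [-71, 0, 104] rot [0.0, 0.785, 0.0] | mm 126 deg 45
```

View pics/w5.png

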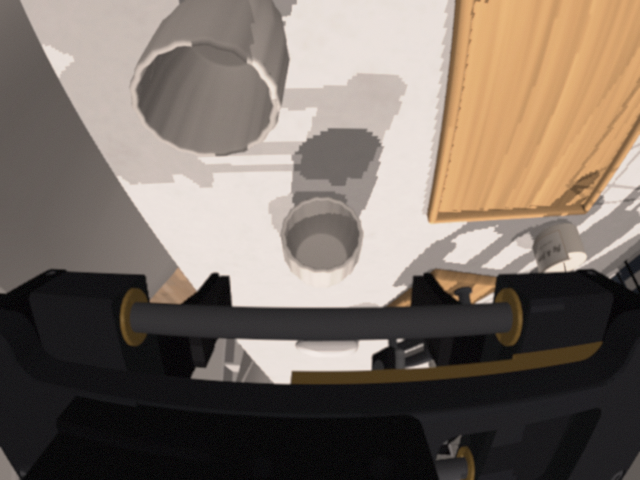

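The laid cup's mouth is at about (321,236), facing +y as planned. The large cup at top left is cup 2, still standing.

```bash
python3 - <<'E'
from h import *
print('mouth',onz('wrist',321,236,.029))
E
python3 -m handwheel '[{"xyz":[-27,0,-2],"delta_rot":[0,0.15,0],"hand":-1},{"xyz":[-55,0,-4],"delta_rot":[0,0.31,0],"hand":-1},{"xyz":[-83,-1,-5],"delta_rot":[0,0.47,0],"hand":-1},{"xyz":[-110,-2,-6],"delta_rot":[0,0.63,0],"hand":-1},{"xyz":[-138,-2,-7],"delta_rot":[0.007,0.783,0],"hand":-1}]' | grep -v '_rot'
python3 -m handwheel '[{"xyz":[-14,0,20],"delta_rot":[0,0.15,0],"hand":-1},{"xyz":[-28,0,42],"delta_rot":[0,0.31,0],"hand":-1},{"xyz":[-42,0,63],"delta_rot":[0,0.47,0],"hand":-1},{"xyz":[-60,0,90],"delta_rot":[0,0.63,0],"hand":-1},{"xyz":[-71,0,104],"delta_rot":[0,0.785,0],"hand":-1}]' | grep -v '_rot'
python3 - <<'E'
from h import *
im=cap('top');cv2.imwrite('pics/t5.png',im[150:330,180:480,::-1])
cap('wrist','w6.png')
E
```

```text
mouth [ 0.47816334 -0.02147685  0.029     ]
time_s: 17.95
position: [0.4725, -0.0432, 0.2065]
force: [0.0, -0.0, -0.5]
opening: 1.002
grasp_force: 0.0
time_s: 18.58
position: [0.4717, -0.1166, 0.1014]
force: [-0.6, 0.8, -0.9]
opening: 0.999
grasp_force: 0.0
```

View pics/w6.png

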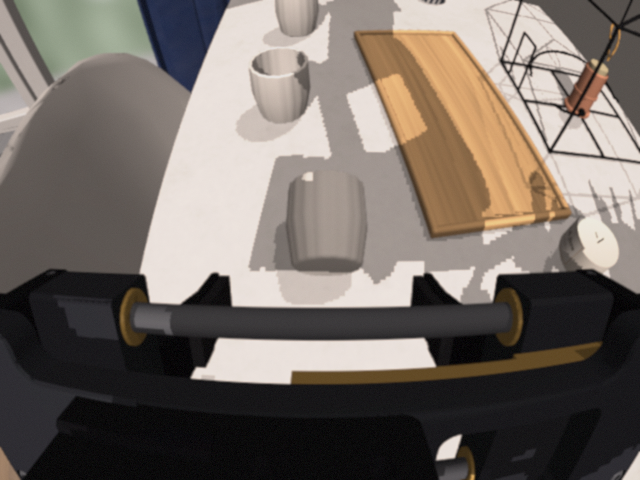

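The cup lies on its side, spanning u 288–367 and v 170–270, with its axis along the view.

```bash
python3 - <<'E'
from h import *
print('top of mouth',onz('wrist',327,171,.058),'mid',onz('wrist',327,222,.035),'foot low',onz('wrist',327,271,.005))
plan([(tcp((.478,-.048,.031),45),tilt(45))])
E
```

```text
top of mouth [ 0.47564774 -0.0089346   0.058     ] mid [ 0.47518243 -0.03648049  0.035     ] foot low [ 0.47484643 -0.06067723  0.005     ]
at [ 0.4713 -0.1185  0.098 ] open 1.002
xyz [4, 7, 108] rot [-0.002, 0.009, -0.016] | mm 109 deg 1
```

```bash
python3 -m handwheel '[{"xyz":[0,0,0],"delta_rot":[0,0,0],"hand":-1},{"xyz":[0,0,0],"delta_rot":[0,0,0],"hand":-1},{"xyz":[0,0,0],"delta_rot":[0,0,0],"hand":-1},{"xyz":[0,0,0],"delta_rot":[0,0,0],"hand":-1},{"xyz":[0,0,0],"delta_rot":[0,0,0],"hand":-1}]' | grep -v '_rot'
python3 - <<'E'
from h import *
plan([(tcp((.476,-.038,.031),45),tilt(45))])
E
```

```text
time_s: 19.3
position: [0.4723, -0.1148, 0.1031]
force: [-0.1, -0.2, -0.2]
opening: 0.999
grasp_force: 0.0
at [ 0.4723 -0.1148  0.1031] open 0.999
xyz [5, 4, 116] rot [-0.002, 0.013, -0.007] | mm 116 deg 1
```

```bash
python3 -m handwheel '[{"xyz":[5,4,35],"delta_rot":[0,0.013,-0.007],"hand":-1},{"xyz":[5,4,70],"delta_rot":[0,0.013,-0.007],"hand":-1},{"xyz":[5,4,98],"delta_rot":[0,0.013,-0.007],"hand":-1},{"xyz":[5,4,116],"delta_rot":[0,0.013,-0.007],"hand":-1},{"xyz":[5,4,116],"delta_rot":[0,0.013,-0.007],"hand":-1}]' | grep -v '_rot'
for i in 1 2; do python3 -m handwheel '[{"xyz":[0,0,0],"delta_rot":[0,0,0],"hand":1},{"xyz":[0,0,0],"delta_rot":[0,0,0],"hand":1},{"xyz":[0,0,0],"delta_rot":[0,0,0],"hand":1},{"xyz":[0,0,0],"delta_rot":[0,0,0],"hand":1},{"xyz":[0,0,0],"delta_rot":[0,0,0],"hand":1}]' | grep -v '_rot'; done
python3 - <<'E'
from h import *
s=bot.read_state(); print('grasp',s['position']-.011*s['tcp_rot'][:,2])
c=(.60,.038,.15)
plan([((.478,-.03,.17),None),(tcp((.56,.02,.18),0),tilt(0)),(tcp(c,-45),tilt(-45))])
E
```

```text
time_s: 19.92
position: [0.4753, -0.0296, 0.0226]
force: [-1.0, 0.1, -0.1]
opening: 0.997
grasp_force: 0.0
time_s: 20.55
position: [0.476, -0.0308, 0.0232]
force: [-1.1, -1.1, 1.2]
opening: 0.659
grasp_force: 30.0
time_s: 21.18
position: [0.476, -0.0305, 0.0232]
force: [0.4, -1.7, 4.3]
opening: 0.66
grasp_force: 30.0
grasp [ 0.47601963 -0.03833147  0.03093741]
at [ 0.476  -0.0305  0.0232] open 0.66
xyz [104, 2, -103] rot [0.0, 0.0, 0.0] | mm 147 deg 0
xyz [35, 82, 36] rot [-0.002, -0.787, -0.0] | mm 96 deg 45
xyz [10, 40, 27] rot [0.0, -0.785, 0.0] | mm 49 deg 45
```

```bash
python3 -m handwheel '[{"xyz":[15,0,-15],"delta_rot":[0,0,0],"hand":1},{"xyz":[42,1,-42],"delta_rot":[0,0,0],"hand":1},{"xyz":[74,2,-74],"delta_rot":[0,0,0],"hand":1},{"xyz":[98,2,-97],"delta_rot":[0,0,0],"hand":1},{"xyz":[104,2,-103],"delta_rot":[0,0,0],"hand":1}]' | grep -v rot
python3 -m handwheel '[{"xyz":[5,12,5],"delta_rot":[0,-0.14,0],"hand":1},{"xyz":[12,30,12],"delta_rot":[0,-0.3,0],"hand":1},{"xyz":[20,48,20],"delta_rot":[0,-0.46,0],"hand":1},{"xyz":[29,68,30],"delta_rot":[0,-0.62,0],"hand":1},{"xyz":[35,82,36],"delta_rot":[0,-0.785,0],"hand":1}]' | grep -v rot
python3 -m handwheel '[{"xyz":[2,8,5],"delta_rot":[0,-0.15,0],"hand":1},{"xyz":[4,16,10],"delta_rot":[0,-0.31,0],"hand":1},{"xyz":[6,24,16],"delta_rot":[0,-0.47,0],"hand":1},{"xyz":[8,32,22],"delta_rot":[0,-0.63,0],"hand":1},{"xyz":[10,40,27],"delta_rot":[0,-0.785,0],"hand":1}]' | grep -v rot
python3 -m handwheel '[{"xyz":[0,0,0],"delta_rot":[0,0,0],"hand":1},{"xyz":[0,0,0],"delta_rot":[0,0,0],"hand":1},{"xyz":[0,0,0],"delta_rot":[0,0,0],"hand":1},{"xyz":[0,0,0],"delta_rot":[0,0,0],"hand":1},{"xyz":[0,0,0],"delta_rot":[0,0,0],"hand":1}]' | grep -v '_rot'
python3 - <<'E'
from h import *
cap('wrist','w7.png')
plan([(tcp((.60,.038,.05),-45),tilt(-45))])
E
```

```text
time_s: 21.8
position: [0.4785, -0.0301, 0.1702]
force: [-0.1, 0.2, -0.0]
opening: 0.658
grasp_force: 30.0
time_s: 22.42
position: [0.5603, 0.0208, 0.1673]
force: [0.3, -0.6, -1.7]
opening: 0.659
grasp_force: 30.0
time_s: 23.05
position: [0.5996, 0.0311, 0.1394]
force: [0.0, -0.9, -1.6]
opening: 0.657
grasp_force: 30.0
time_s: 23.68
position: [0.6003, 0.0297, 0.1423]
force: [-0.7, 0.5, -1.6]
opening: 0.657
grasp_force: 30.0
at [0.6002 0.0299 0.1422] open 0.657
xyz [71, 0, 71] rot [-0.001, -0.003, 0.001] | mm 100 deg 0
```

View pics/w7.png

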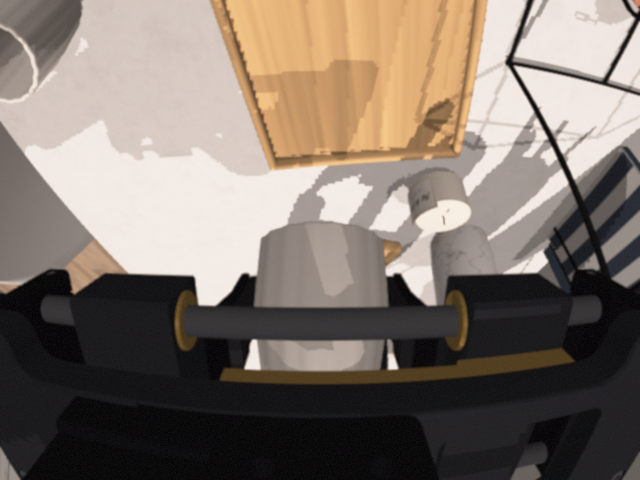

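The cup is held mouth down, spanning (258–388, 225–370), and the tray's near end is at v≈160. Lowering.

```bash
python3 -m handwheel '[{"xyz":[18,0,18],"delta_rot":[0,0,0],"hand":1},{"xyz":[40,0,40],"delta_rot":[0,0,0],"hand":1},{"xyz":[60,0,60],"delta_rot":[0,0,0],"hand":1},{"xyz":[71,0,71],"delta_rot":[0,0,0],"hand":1},{"xyz":[71,0,71],"delta_rot":[0,0,0],"hand":1}]' | grep -v rot
python3 -m handwheel '[{"xyz":[1,0,1],"delta_rot":[0,0,0],"hand":1},{"xyz":[2,0,2],"delta_rot":[0,0,0],"hand":1},{"xyz":[4,0,4],"delta_rot":[0,0,0],"hand":1},{"xyz":[5,0,5],"delta_rot":[0,0,0],"hand":1},{"xyz":[5,0,5],"delta_rot":[0,0,0],"hand":1}]' | grep -v '_rot'

```

```text
time_s: 24.35
position: [0.5988, 0.0304, 0.0391]
force: [0.3, -0.1, -0.9]
opening: 0.659
grasp_force: 30.0
time_s: 24.98
position: [0.5998, 0.0306, 0.034]
force: [0.2, 0.1, -0.5]
opening: 0.653
grasp_force: 30.0
```

```bash
python3 -m handwheel '[{"xyz":[1,0,1],"delta_rot":[0,0,0],"hand":1},{"xyz":[2,0,2],"delta_rot":[0,0,0],"hand":1},{"xyz":[3,0,3],"delta_rot":[0,0,0],"hand":1},{"xyz":[4,0,4],"delta_rot":[0,0,0],"hand":1},{"xyz":[4,0,4],"delta_rot":[0,0,0],"hand":1}]' | grep -v '_rot'

```

```text
time_s: 25.6
position: [0.6003, 0.0311, 0.0323]
force: [-3.1, 7.5, 15.0]
opening: 0.657
grasp_force: 30.0
```

```bash
python3 -m handwheel '[{"xyz":[-2,0,-2],"delta_rot":[0,0,0],"hand":1},{"xyz":[-3,0,-3],"delta_rot":[0,0,0],"hand":1},{"xyz":[-3,0,-3],"delta_rot":[0,0,0],"hand":0.2},{"xyz":[-3,0,-3],"delta_rot":[0,0,0],"hand":-1},{"xyz":[-3,0,-3],"delta_rot":[0,0,0],"hand":-1}]' | grep -v '_rot'
python3 -m handwheel '[{"xyz":[-3,0,-3],"delta_rot":[0,0,0],"hand":-1},{"xyz":[-3,0,-3],"delta_rot":[0,0,0],"hand":-1},{"xyz":[-3,0,-30],"delta_rot":[0,0,0],"hand":-1},{"xyz":[-3,0,-75],"delta_rot":[0,0,0],"hand":-1},{"xyz":[-3,0,-120],"delta_rot":[0,0,0],"hand":-1}]' | grep -v '_rot'
python3 -m handwheel '[{"xyz":[-30,0,-25],"delta_rot":[0,0,0],"hand":-1},{"xyz":[-60,0,-40],"delta_rot":[0,0.15,0],"hand":-1},{"xyz":[-95,0,-40],"delta_rot":[0,0.3,0],"hand":-1},{"xyz":[-125,0,-40],"delta_rot":[0,0.45,0],"hand":-1},{"xyz":[-150,0,-40],"delta_rot":[0,0.6,0],"hand":-1}]' | grep -v '_rot'
python3 - <<'E'
from h import *
a=cap('wrist');b=cap('top')
cv2.imwrite('pics/c8.png',np.vstack([cv2.resize(a[:290,:,::-1],(600,270)),cv2.resize(b[160:310,180:480,::-1],(600,300))]))
E
```

```text
time_s: 26.22
position: [0.5995, 0.0305, 0.0318]
force: [-0.3, -0.1, 0.0]
opening: 0.802
grasp_force: 0.0
time_s: 26.85
position: [0.5997, 0.1137, 0.1203]
force: [-0.2, 0.1, 0.4]
opening: 0.999
grasp_force: 0.0
time_s: 27.48
position: [0.6005, 0.0345, 0.2557]
force: [1.1, -0.5, -0.1]
opening: 0.997
grasp_force: 0.0
```

View pics/c8.png

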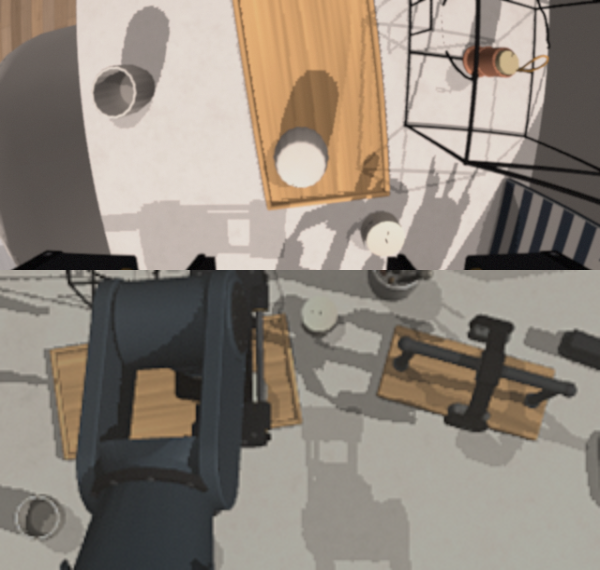

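Cup 3 stands mouth down in the tray, at wrist pixel about (321,174). Cup 2's rim is at about (134,97) in the wrist view, and cup 1 has not moved in the top view.

```bash
python3 -m handwheel '[{"xyz":[0,0,0],"delta_rot":[0,0,0],"hand":-1},{"xyz":[0,0,0],"delta_rot":[0,0,0],"hand":-1},{"xyz":[0,0,0],"delta_rot":[0,0,0],"hand":-1},{"xyz":[0,0,0],"delta_rot":[0,0,0],"hand":-1},{"xyz":[0,0,0],"delta_rot":[0,0,0],"hand":-1}]' | grep -v '_rot'
python3 - <<'E'
from h import *
print('cup2',onz('wrist',133,97,.062),'cup3',onz('wrist',321,174,.068))
c=(.434,.122,.036)
plan([((.44,.04,.24),tilt(20)),(tcp(c,45,.11),tilt(45)),(tcp(c,45),tilt(45))])
E
```

```text
time_s: 28.2
position: [0.6003, 0.0357, 0.2535]
force: [0.0, 0.1, -0.4]
opening: 0.993
grasp_force: 0.0
cup2 [0.422318   0.12384411 0.062     ] cup3 [0.59967192 0.04386459 0.068     ]
at [0.6003 0.0357 0.2535] open 0.993
xyz [7, -160, 13] rot [-0.003, 0.532, 0.001] | mm 161 deg 31
xyz [-35, -6, 130] rot [0.0, 0.436, 0.0] | mm 135 deg 25
xyz [0, 0, 110] rot [0.0, 0.0, 0.0] | mm 110 deg 0
```

```bash
python3 -m handwheel '[{"xyz":[1,-25,3],"delta_rot":[0,0.1,0],"hand":-1},{"xyz":[3,-65,6],"delta_rot":[0,0.21,0],"hand":-1},{"xyz":[5,-105,9],"delta_rot":[0,0.32,0],"hand":-1},{"xyz":[6,-140,12],"delta_rot":[0,0.43,0],"hand":-1},{"xyz":[7,-160,13],"delta_rot":[0,0.532,0],"hand":-1}]' | grep -v '_rot'
python3 -m handwheel '[{"xyz":[-8,-1,26],"delta_rot":[0,0.09,0],"hand":-1},{"xyz":[-16,-2,60],"delta_rot":[0,0.18,0],"hand":-1},{"xyz":[-24,-4,95],"delta_rot":[0,0.27,0],"hand":-1},{"xyz":[-32,-6,122],"delta_rot":[0,0.36,0],"hand":-1},{"xyz":[-35,-6,130],"delta_rot":[0,0.436,0],"hand":-1}]' | grep -v '_rot'
python3 -m handwheel '[{"xyz":[0,0,0],"delta_rot":[0,0,0],"hand":-1},{"xyz":[0,0,0],"delta_rot":[0,0,0],"hand":-1},{"xyz":[0,0,0],"delta_rot":[0,0,0],"hand":-1},{"xyz":[0,0,0],"delta_rot":[0,0,0],"hand":-1},{"xyz":[0,0,0],"delta_rot":[0,0,0],"hand":-1}]' | grep -v '_rot'
python3 - <<'E'
from h import *
im=cap('wrist','w9.png')
g=cv2.cvtColor(im,cv2.COLOR_RGB2GRAY); print(g[200:260:20,200:440:8].tolist())
plan([(tcp((.433,.122,.036),45),tilt(45))])
E
```

```text
time_s: 28.82
position: [0.4386, 0.0399, 0.2405]
force: [-0.7, 0.7, -0.7]
opening: 1.0
grasp_force: 0.0
time_s: 29.45
position: [0.4338, 0.0509, 0.1047]
force: [-0.0, -0.3, -0.1]
opening: 1.002
grasp_force: 0.0
time_s: 30.08
position: [0.4341, 0.0512, 0.1066]
force: [1.5, -0.7, 0.3]
opening: 1.0
grasp_force: 0.0
[[232, 234, 233, 233, 233, 234, 229, 108, 101, 105, 105, 106, 102, 100, 157, 158, 158, 159, 159, 159, 157, 159, 158, 157, 157, 154, 156, 157, 143, 81], [233, 233, 232, 232, 233, 157, 99, 96, 101, 104, 105, 108, 107, 100, 96, 152, 156, 159, 160, 161, 160, 158, 158, 158, 156, 158, 156, 159, 158, 120], [234, 233, 233, 232, 232, 213, 99, 103, 99, 119, 125, 126, 127, 112, 156, 96, 155, 155, 159, 157, 160, 159, 158, 155, 156, 157, 157, 157, 157, 160]]
at [0.4341 0.0511 0.1065] open 1.002
xyz [0, -1, 111] rot [-0.002, 0.001, -0.0] | mm 111 deg 0
```

```bash
python3 - <<'E'
from h import *
im=cv2.imread('pics/w9.png'); cv2.imwrite('pics/w9c.png',im[100:300,120:520])
E
```

```text
(no output)
```

View pics/w9c.png

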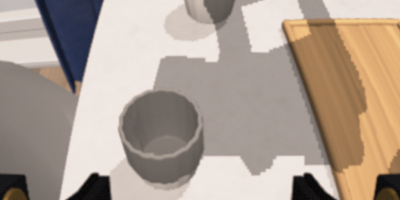

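Cup 2's rim is centred at raw pixel (281,224), so the cup was knocked slightly towards the robot.

```bash
python3 - <<'E'
from h import *
c=onz('wrist',281,224,.062); print(c)
plan([(tcp((c[0],c[1],.036),45),tilt(45))])
E
```

```text
[0.40762056 0.12066822 0.062     ]
at [0.4341 0.0511 0.1065] open 1.002
xyz [0, -26, 110] rot [-0.002, 0.001, -0.0] | mm 113 deg 0
```

```bash
python3 -m handwheel '[{"xyz":[0,-14,0],"delta_rot":[0,0,0],"hand":-1},{"xyz":[0,-26,10],"delta_rot":[0,0,0],"hand":-1},{"xyz":[0,-26,45],"delta_rot":[0,0,0],"hand":-1},{"xyz":[0,-26,80],"delta_rot":[0,0,0],"hand":-1},{"xyz":[0,-26,100],"delta_rot":[0,0,0],"hand":-1}]' | grep -v '_rot'
python3 -m handwheel '[{"xyz":[0,0,7],"delta_rot":[0,0,0],"hand":-1},{"xyz":[0,0,9],"delta_rot":[0,0,0],"hand":-1},{"xyz":[0,0,9],"delta_rot":[0,0,0],"hand":-1},{"xyz":[0,0,9],"delta_rot":[0,0,0],"hand":1},{"xyz":[0,0,9],"delta_rot":[0,0,0],"hand":1}]' | grep -v '_rot'
python3 -m handwheel '[{"xyz":[0,0,0],"delta_rot":[0,0,0],"hand":1},{"xyz":[0,0,0],"delta_rot":[0,0,0],"hand":1},{"xyz":[0,0,0],"delta_rot":[0,0,0],"hand":1},{"xyz":[0,0,0],"delta_rot":[0,0,0],"hand":1},{"xyz":[0,0,0],"delta_rot":[0,0,0],"hand":1}]' | grep -v '_rot'
python3 - <<'E'
from h import *
s=bot.read_state(); g=s['position']-.011*s['tcp_rot'][:,2]; print('grasp',g)
plan([(s['position']+[0.06,0.01,.12],None),(tcp((.475,.12,.14),0),tilt(0)),(tcp((.475,.12,.13),-45),tilt(-45))])
E
```

```text
time_s: 30.75
position: [0.4061, 0.1227, 0.0349]
force: [0.8, 0.7, 1.4]
opening: 1.0
grasp_force: 0.0
time_s: 31.38
position: [0.4081, 0.1276, 0.0293]
force: [0.1, -0.4, 0.3]
opening: 0.854
grasp_force: 0.0
time_s: 32.0
position: [0.4078, 0.128, 0.0292]
force: [-0.2, -1.9, 3.3]
opening: 0.654
grasp_force: 30.0
grasp [0.40780101 0.12020304 0.03696398]
at [0.4078 0.128  0.0292] open 0.654
xyz [92, 60, -78] rot [0.0, 0.0, 0.0] | mm 135 deg 0
xyz [-27, 7, 2] rot [-0.003, -0.785, -0.0] | mm 28 deg 45
xyz [-8, 0, 7] rot [0.0, -0.785, 0.0] | mm 10 deg 45
```

```bash
python3 -m handwheel '[{"xyz":[15,4,-15],"delta_rot":[0,0,0],"hand":1},{"xyz":[40,20,-36],"delta_rot":[0,0,0],"hand":1},{"xyz":[65,40,-56],"delta_rot":[0,0,0],"hand":1},{"xyz":[86,55,-73],"delta_rot":[0,0,0],"hand":1},{"xyz":[92,60,-78],"delta_rot":[0,0,0],"hand":1}]' | grep -v rot
python3 -m handwheel '[{"xyz":[-5,1,0],"delta_rot":[0,-0.14,0],"hand":1},{"xyz":[-10,3,1],"delta_rot":[0,-0.3,0],"hand":1},{"xyz":[-16,5,1],"delta_rot":[0,-0.46,0],"hand":1},{"xyz":[-22,6,2],"delta_rot":[0,-0.62,0],"hand":1},{"xyz":[-27,7,2],"delta_rot":[0,-0.785,0],"hand":1}]' | grep -v rot
python3 -m handwheel '[{"xyz":[-2,0,1],"delta_rot":[0,-0.15,0],"hand":1},{"xyz":[-4,0,3],"delta_rot":[0,-0.31,0],"hand":1},{"xyz":[-6,0,4],"delta_rot":[0,-0.47,0],"hand":1},{"xyz":[-7,0,6],"delta_rot":[0,-0.63,0],"hand":1},{"xyz":[-8,0,7],"delta_rot":[0,-0.785,0],"hand":1}]' | grep -v rot
python3 -m handwheel '[{"xyz":[0,0,0],"delta_rot":[0,0,0],"hand":1},{"xyz":[0,0,0],"delta_rot":[0,0,0],"hand":1},{"xyz":[0,0,0],"delta_rot":[0,0,0],"hand":1},{"xyz":[0,0,0],"delta_rot":[0,0,0],"hand":1},{"xyz":[0,0,0],"delta_rot":[0,0,0],"hand":1}]' | grep -v '_rot'
python3 - <<'E'
from h import *
plan([(tcp((.475,.12,.035),-45),tilt(-45))])
E
```

```text
time_s: 32.62
position: [0.469, 0.1379, 0.15]
force: [-0.4, 0.2, -0.6]
opening: 0.655
grasp_force: 30.0
time_s: 33.25
position: [0.4737, 0.1198, 0.1277]
force: [-0.4, -0.2, -1.3]
opening: 0.658
grasp_force: 30.0
time_s: 33.88
position: [0.474, 0.1123, 0.1205]
force: [-1.6, 0.2, -1.0]
opening: 0.653
grasp_force: 30.0
time_s: 34.5
position: [0.4752, 0.1119, 0.1222]
force: [0.6, -0.1, -0.8]
opening: 0.654
grasp_force: 30.0
at [0.4752 0.1119 0.1222] open 0.654
xyz [67, 0, 67] rot [-0.001, -0.001, 0.001] | mm 95 deg 0
```

```bash
python3 -m handwheel '[{"xyz":[20,0,20],"delta_rot":[0,0,0],"hand":1},{"xyz":[40,0,40],"delta_rot":[0,0,0],"hand":1},{"xyz":[58,0,58],"delta_rot":[0,0,0],"hand":1},{"xyz":[67,0,67],"delta_rot":[0,0,0],"hand":1},{"xyz":[68,0,68],"delta_rot":[0,0,0],"hand":1}]' | grep -v rot
python3 -m handwheel '[{"xyz":[1,0,1],"delta_rot":[0,0,0],"hand":1},{"xyz":[1,0,1],"delta_rot":[0,0,0],"hand":1},{"xyz":[2,0,2],"delta_rot":[0,0,0],"hand":1},{"xyz":[2,0,2],"delta_rot":[0,0,0],"hand":1},{"xyz":[2,0,2],"delta_rot":[0,0,0],"hand":1}]' | grep -v '_rot'
```

```text
time_s: 35.12
position: [0.4748, 0.1121, 0.0253]
force: [-0.8, 0.5, -0.1]
opening: 0.654
grasp_force: 30.0
time_s: 35.75
position: [0.4748, 0.1119, 0.025]
force: [-1.8, 0.3, 9.8]
opening: 0.655
grasp_force: 30.0
```

Contact. I'll release, retreat, and swing over to the other side.

```bash
python3 -m handwheel '[{"xyz":[-1,0,-1],"delta_rot":[0,0,0],"hand":1},{"xyz":[-1,0,-1],"delta_rot":[0,0,0],"hand":1},{"xyz":[-1,0,-1],"delta_rot":[0,0,0],"hand":0.2},{"xyz":[-1,0,-1],"delta_rot":[0,0,0],"hand":-1},{"xyz":[-1,0,-1],"delta_rot":[0,0,0],"hand":-1}]' | grep -v '_rot'
python3 -m handwheel '[{"xyz":[-1,0,-1],"delta_rot":[0,0,0],"hand":-1},{"xyz":[-1,0,-1],"delta_rot":[0,0,0],"hand":-1},{"xyz":[-1,0,-30],"delta_rot":[0,0,0],"hand":-1},{"xyz":[-1,0,-70],"delta_rot":[0,0,0],"hand":-1},{"xyz":[-1,0,-110],"delta_rot":[0,0,0],"hand":-1}]' | grep -v '_rot'
python3 -m handwheel '[{"xyz":[-27,0,-2],"delta_rot":[0,0.15,0],"hand":-1},{"xyz":[-55,0,-4],"delta_rot":[0,0.31,0],"hand":-1},{"xyz":[-83,0,-5],"delta_rot":[0,0.47,0],"hand":-1},{"xyz":[-110,0,-6],"delta_rot":[0,0.63,0],"hand":-1},{"xyz":[-138,0,-7],"delta_rot":[0,0.785,0],"hand":-1}]' | grep -v '_rot'
python3 -m handwheel '[{"xyz":[-14,0,20],"delta_rot":[0,0.15,0],"hand":-1},{"xyz":[-28,0,42],"delta_rot":[0,0.31,0],"hand":-1},{"xyz":[-42,0,63],"delta_rot":[0,0.47,0],"hand":-1},{"xyz":[-60,0,90],"delta_rot":[0,0.63,0],"hand":-1},{"xyz":[-71,0,104],"delta_rot":[0,0.785,0],"hand":-1}]' | grep -v '_rot'
python3 -m handwheel '[{"xyz":[0,0,0],"delta_rot":[0,0,0],"hand":-1},{"xyz":[0,0,0],"delta_rot":[0,0,0],"hand":-1},{"xyz":[0,0,0],"delta_rot":[0,0,0],"hand":-1},{"xyz":[0,0,0],"delta_rot":[0,0,0],"hand":-1},{"xyz":[0,0,0],"delta_rot":[0,0,0],"hand":-1}]' | grep -v '_rot'
python3 - <<'E'
from h import *
a=cap('wrist','w10.png');g=cv2.cvtColor(a,cv2.COLOR_RGB2GRAY)
for v in(200,220,240,260): print(v,g[v,240:400:5].tolist())
print(g[140:300:5,325].tolist())
plan([(tcp((.475,.113,.031),45),tilt(45))])
E
```

```text
time_s: 36.38
position: [0.4751, 0.1127, 0.0236]
force: [0.1, -0.1, 0.0]
opening: 0.801
grasp_force: 0.0
time_s: 37.0
position: [0.4747, 0.19, 0.1031]
force: [-0.3, -0.8, -1.0]
opening: 0.998
grasp_force: 0.0
time_s: 37.62
position: [0.4752, 0.0963, 0.2063]
force: [0.5, 0.3, 0.2]
opening: 1.003
grasp_force: 0.0
time_s: 38.25
position: [0.4753, 0.0243, 0.1004]
force: [-0.0, 0.8, -0.3]
opening: 1.003
grasp_force: 0.0
time_s: 38.88
position: [0.4751, 0.0264, 0.1019]
force: [0.4, 0.6, -0.1]
opening: 1.0
grasp_force: 0.0
200 [227, 225, 226, 225, 225, 224, 150, 150, 151, 147, 103, 121, 128, 137, 146, 143, 149, 154, 154, 154, 153, 151, 140, 141, 121, 150, 151, 152, 152, 136, 76, 108]
220 [226, 226, 226, 227, 225, 151, 152, 151, 152, 145, 107, 121, 129, 135, 146, 143, 150, 155, 155, 155, 151, 152, 144, 142, 127, 134, 151, 151, 151, 151, 133, 91]
240 [226, 227, 227, 223, 151, 151, 151, 121, 117, 114, 94, 100, 126, 123, 141, 143, 145, 154, 152, 153, 151, 152, 141, 140, 120, 128, 151, 150, 150, 151, 150, 138]
260 [227, 227, 223, 156, 150, 150, 152, 123, 114, 114, 109, 103, 116, 127, 126, 129, 118, 113, 114, 109, 116, 119, 123, 131, 121, 147, 151, 152, 151, 149, 151, 152]
[227, 226, 226, 226, 202, 152, 151, 150, 156, 154, 155, 155, 154, 156, 153, 155, 155, 155, 154, 156, 154, 153, 154, 152, 113, 92, 90, 161, 193, 194, 192, 193]
at [0.4751 0.0262 0.1017] open 1.004
xyz [12, 0, 122] rot [-0.002, 0.002, 0.0] | mm 123 deg 0
```

```bash
python3 -m handwheel '[{"xyz":[13,0,30],"delta_rot":[0,0,0],"hand":-1},{"xyz":[13,1,70],"delta_rot":[0,0,0],"hand":-1},{"xyz":[13,1,102],"delta_rot":[0,0,0],"hand":-1},{"xyz":[13,1,123],"delta_rot":[0,0,0],"hand":-1},{"xyz":[13,1,123],"delta_rot":[0,0,0],"hand":-1}]' | grep -v '_rot'
for i in 1 2; do python3 -m handwheel '[{"xyz":[0,0,0],"delta_rot":[0,0,0],"hand":1},{"xyz":[0,0,0],"delta_rot":[0,0,0],"hand":1},{"xyz":[0,0,0],"delta_rot":[0,0,0],"hand":1},{"xyz":[0,0,0],"delta_rot":[0,0,0],"hand":1},{"xyz":[0,0,0],"delta_rot":[0,0,0],"hand":1}]' | grep -v '_rot'; done
python3 - <<'E'
from h import *
c=(.585,.135,.15)
plan([((.478,.125,.17),None),(tcp((.545,.12,.18),0),tilt(0)),(tcp(c,-45),tilt(-45))])
E
```

```text
time_s: 39.55
position: [0.4748, 0.1231, 0.0227]
force: [0.0, 0.2, 0.5]
opening: 0.998
grasp_force: 0.0
time_s: 40.17
position: [0.4762, 0.1215, 0.0234]
force: [0.2, -0.1, 1.2]
opening: 0.655
grasp_force: 29.7
time_s: 40.8
position: [0.476, 0.1218, 0.0233]
force: [2.3, -1.3, 2.6]
opening: 0.658
grasp_force: 29.7
at [0.476  0.1218 0.0233] open 0.658
xyz [106, 2, -102] rot [0.0, 0.0, 0.0] | mm 147 deg 0
xyz [-4, 67, -3] rot [-0.002, -0.785, -0.0] | mm 67 deg 45
xyz [7, 40, 27] rot [0.0, -0.785, 0.0] | mm 49 deg 45
```

```bash
python3 -m handwheel '[{"xyz":[15,0,-15],"delta_rot":[0,0,0],"hand":1},{"xyz":[42,1,-42],"delta_rot":[0,0,0],"hand":1},{"xyz":[74,2,-74],"delta_rot":[0,0,0],"hand":1},{"xyz":[100,2,-96],"delta_rot":[0,0,0],"hand":1},{"xyz":[106,2,-102],"delta_rot":[0,0,0],"hand":1}]' | grep -v rot
python3 -m handwheel '[{"xyz":[0,10,0],"delta_rot":[0,-0.14,0],"hand":1},{"xyz":[-1,25,-1],"delta_rot":[0,-0.3,0],"hand":1},{"xyz":[-2,40,-2],"delta_rot":[0,-0.46,0],"hand":1},{"xyz":[-3,56,-3],"delta_rot":[0,-0.62,0],"hand":1},{"xyz":[-4,67,-3],"delta_rot":[0,-0.785,0],"hand":1}]' | grep -v rot
python3 -m handwheel '[{"xyz":[2,8,5],"delta_rot":[0,-0.15,0],"hand":1},{"xyz":[3,16,10],"delta_rot":[0,-0.31,0],"hand":1},{"xyz":[5,24,16],"delta_rot":[0,-0.47,0],"hand":1},{"xyz":[6,32,22],"delta_rot":[0,-0.63,0],"hand":1},{"xyz":[7,40,27],"delta_rot":[0,-0.785,0],"hand":1}]' | grep -v rot
python3 -m handwheel '[{"xyz":[0,0,0],"delta_rot":[0,0,0],"hand":1},{"xyz":[0,0,0],"delta_rot":[0,0,0],"hand":1},{"xyz":[0,0,0],"delta_rot":[0,0,0],"hand":1},{"xyz":[0,0,0],"delta_rot":[0,0,0],"hand":1},{"xyz":[0,0,0],"delta_rot":[0,0,0],"hand":1}]' | grep -v '_rot'
python3 - <<'E'
from h import *
plan([(tcp((.585,.135,.046),-45),tilt(-45))])
E
```

```text
time_s: 41.42
position: [0.4776, 0.1249, 0.1712]
force: [-0.4, -0.1, -1.5]
opening: 0.656
grasp_force: 29.6
time_s: 42.05
position: [0.5451, 0.1195, 0.1682]
force: [-0.5, -0.3, -1.3]
opening: 0.656
grasp_force: 29.6
time_s: 42.68
position: [0.5844, 0.1272, 0.1402]
force: [0.3, 0.3, -1.6]
opening: 0.654
grasp_force: 29.6
time_s: 43.3
position: [0.5852, 0.1264, 0.1432]
force: [-0.1, -0.9, -1.3]
opening: 0.655
grasp_force: 29.6
at [0.5852 0.1264 0.1432] open 0.655
xyz [75, 0, 74] rot [-0.001, -0.001, 0.001] | mm 105 deg 0
```

```bash
python3 -m handwheel '[{"xyz":[18,0,18],"delta_rot":[0,0,0],"hand":1},{"xyz":[40,0,40],"delta_rot":[0,0,0],"hand":1},{"xyz":[62,0,62],"delta_rot":[0,0,0],"hand":1},{"xyz":[74,0,74],"delta_rot":[0,0,0],"hand":1},{"xyz":[75,0,74],"delta_rot":[0,0,0],"hand":1}]' | grep -v rot
python3 -m handwheel '[{"xyz":[1,0,1],"delta_rot":[0,0,0],"hand":1},{"xyz":[2,0,2],"delta_rot":[0,0,0],"hand":1},{"xyz":[3,0,3],"delta_rot":[0,0,0],"hand":1},{"xyz":[4,0,4],"delta_rot":[0,0,0],"hand":1},{"xyz":[4,0,4],"delta_rot":[0,0,0],"hand":1}]' | grep -v '_rot'
```

```text
time_s: 43.92
position: [0.5836, 0.1272, 0.0349]
force: [0.4, 0.3, 0.0]
opening: 0.654
grasp_force: 29.6
time_s: 44.55
position: [0.5848, 0.1276, 0.0314]
force: [-0.2, 0.3, -1.5]
opening: 0.658
grasp_force: 29.6
```

```bash
python3 -m handwheel '[{"xyz":[1,0,1],"delta_rot":[0,0,0],"hand":1},{"xyz":[2,0,2],"delta_rot":[0,0,0],"hand":1},{"xyz":[3,0,3],"delta_rot":[0,0,0],"hand":1},{"xyz":[3,0,3],"delta_rot":[0,0,0],"hand":1},{"xyz":[3,0,3],"delta_rot":[0,0,0],"hand":1}]' | grep -v '_rot'
```

```text
time_s: 45.18
position: [0.5849, 0.1277, 0.0282]
force: [-1.0, 3.1, 5.6]
opening: 0.655
grasp_force: 29.8
```

```bash
python3 -m handwheel '[{"xyz":[-1,0,-1],"delta_rot":[0,0,0],"hand":1},{"xyz":[-1,0,-1],"delta_rot":[0,0,0],"hand":1},{"xyz":[-1,0,-1],"delta_rot":[0,0,0],"hand":0.2},{"xyz":[-1,0,-1],"delta_rot":[0,0,0],"hand":-1},{"xyz":[-1,0,-1],"delta_rot":[0,0,0],"hand":-1}]' | grep -v '_rot'
python3 -m handwheel '[{"xyz":[-1,0,-1],"delta_rot":[0,0,0],"hand":-1},{"xyz":[-1,0,-1],"delta_rot":[0,0,0],"hand":-1},{"xyz":[-1,0,-30],"delta_rot":[0,0,0],"hand":-1},{"xyz":[-1,0,-75],"delta_rot":[0,0,0],"hand":-1},{"xyz":[-1,0,-120],"delta_rot":[0,0,0],"hand":-1}]' | grep -v '_rot'
python3 -m handwheel '[{"xyz":[-30,-15,-25],"delta_rot":[0,0,0],"hand":-1},{"xyz":[-60,-40,-40],"delta_rot":[0,0.15,0],"hand":-1},{"xyz":[-95,-65,-40],"delta_rot":[0,0.3,0],"hand":-1},{"xyz":[-125,-90,-40],"delta_rot":[0,0.45,0],"hand":-1},{"xyz":[-150,-110,-40],"delta_rot":[0,0.6,0],"hand":-1}]' | grep -v '_rot'
python3 -m handwheel '[{"xyz":[0,0,0],"delta_rot":[0,0,0],"hand":-1},{"xyz":[0,0,0],"delta_rot":[0,0,0],"hand":-1},{"xyz":[0,0,0],"delta_rot":[0,0,0],"hand":-1},{"xyz":[0,0,0],"delta_rot":[0,0,0],"hand":-1},{"xyz":[0,0,0],"delta_rot":[0,0,0],"hand":-1}]' | grep -v '_rot'
python3 - <<'E'
from h import *
cap('wrist','w11.png')
E
```

```text
time_s: 45.8
position: [0.5845, 0.1275, 0.028]
force: [-0.4, -0.4, -0.9]
opening: 0.803
grasp_force: 0.0
time_s: 46.42
position: [0.5847, 0.2123, 0.1147]
force: [0.1, -0.1, 0.8]
opening: 1.003
grasp_force: 0.0
time_s: 47.05
position: [0.4744, 0.1335, 0.2502]
force: [0.4, -1.3, 0.7]
opening: 1.0
grasp_force: 0.0
time_s: 47.68
position: [0.4753, 0.1346, 0.2479]
force: [0.2, 0.5, -0.2]
opening: 0.998
grasp_force: 0.0
```

View pics/w11.png

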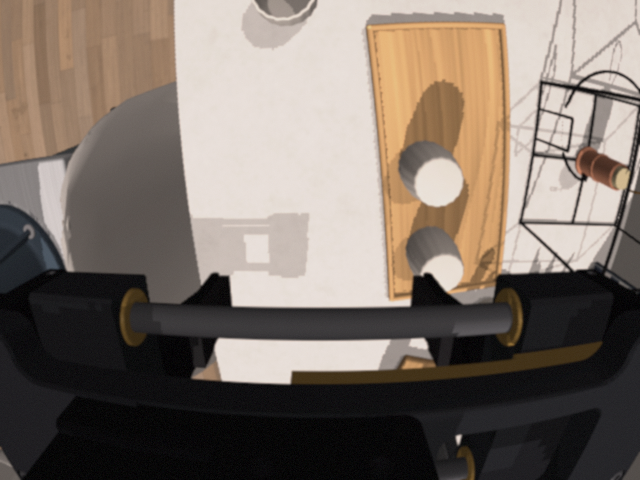

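Two cups now stand mouth down in the tray, with feet at (437,182) and (436,273). Cup 1's rim is near (284,-3).

```bash
python3 - <<'E'
from h import *
print(onz('wrist',284,-3,.062),onz('wrist',437,182,.068),onz('wrist',436,273,.068))
print('far tray corners',onz('wrist',368,26,.011),onz('wrist',505,24,.011),onz('wrist',391,298,.011))
c=(.442,.303,.036)
plan([((.445,.19,.20),tilt(25)),(tcp(c,45,.11),tilt(45))])
E
```

```text
[0.44333181 0.30021324 0.062     ] [0.58107056 0.13852422 0.068     ] [0.59324177 0.04173451 0.068     ]
far tray corners [0.51944439 0.28128761 0.011     ] [0.66500731 0.30118556 0.011     ] [ 0.56157755 -0.02791845  0.011     ]
at [0.4753 0.1344 0.2481] open 0.998
xyz [64, -30, 37] rot [-0.004, 0.622, 0.001] | mm 79 deg 36
xyz [-1, -3, 103] rot [0.0, 0.349, 0.0] | mm 103 deg 20
```

```bash
python3 -m handwheel '[{"xyz":[12,-6,7],"delta_rot":[0,0.12,0],"hand":-1},{"xyz":[25,-12,15],"delta_rot":[0,0.25,0],"hand":-1},{"xyz":[38,-18,22],"delta_rot":[0,0.38,0],"hand":-1},{"xyz":[52,-25,30],"delta_rot":[0,0.5,0],"hand":-1},{"xyz":[64,-30,37],"delta_rot":[0,0.622,0],"hand":-1}]' | grep -v '_rot'
python3 -m handwheel '[{"xyz":[0,-1,26],"delta_rot":[0,0.09,0],"hand":-1},{"xyz":[0,-2,52],"delta_rot":[0,0.18,0],"hand":-1},{"xyz":[-1,-3,78],"delta_rot":[0,0.27,0],"hand":-1},{"xyz":[-1,-3,97],"delta_rot":[0,0.33,0],"hand":-1},{"xyz":[-1,-3,103],"delta_rot":[0,0.349,0],"hand":-1}]' | grep -v '_rot'
python3 -m handwheel '[{"xyz":[0,0,0],"delta_rot":[0,0,0],"hand":-1},{"xyz":[0,0,0],"delta_rot":[0,0,0],"hand":-1},{"xyz":[0,0,0],"delta_rot":[0,0,0],"hand":-1},{"xyz":[0,0,0],"delta_rot":[0,0,0],"hand":-1},{"xyz":[0,0,0],"delta_rot":[0,0,0],"hand":-1}]' | grep -v '_rot'
python3 - <<'E'
from h import *
g=cv2.cvtColor(cap('wrist','w12.png'),cv2.COLOR_RGB2GRAY)
for v in(200,225,250): print(v,g[v,230:410:6].tolist())
plan([(tcp((.443,.302,.036),45),tilt(45))])
E
```

```text
time_s: 48.35
position: [0.4452, 0.1904, 0.2006]
force: [-0.1, -0.0, -1.3]
opening: 1.002
grasp_force: 0.0
time_s: 48.98
position: [0.4417, 0.2325, 0.1054]
force: [-0.2, 0.4, 0.8]
opening: 0.999
grasp_force: 0.0
time_s: 49.6
position: [0.442, 0.2326, 0.1071]
force: [-0.7, -0.2, 0.3]
opening: 1.0
grasp_force: 0.0
200 [240, 239, 240, 239, 239, 239, 240, 169, 167, 167, 168, 105, 106, 111, 110, 110, 112, 111, 110, 106, 108, 165, 166, 167, 166, 166, 166, 165, 164, 164]
225 [236, 239, 240, 240, 239, 239, 167, 166, 157, 140, 103, 101, 105, 111, 115, 117, 116, 115, 110, 107, 96, 90, 157, 168, 168, 169, 165, 167, 165, 165]
250 [240, 240, 239, 240, 238, 165, 168, 168, 169, 96, 104, 114, 167, 153, 128, 129, 129, 137, 160, 159, 107, 104, 163, 168, 169, 169, 167, 168, 167, 165]
at [0.4419 0.2326 0.1071] open 1.001
xyz [-1, 1, 110] rot [-0.002, -0.0, -0.001] | mm 110 deg 0
```

```bash
python3 -m handwheel '[{"xyz":[0,1,30],"delta_rot":[0,0,0],"hand":-1},{"xyz":[0,1,65],"delta_rot":[0,0,0],"hand":-1},{"xyz":[0,1,95],"delta_rot":[0,0,0],"hand":-1},{"xyz":[0,1,110],"delta_rot":[0,0,0],"hand":-1},{"xyz":[0,1,110],"delta_rot":[0,0,0],"hand":-1}]' | grep -v '_rot'
for i in 1 2; do python3 -m handwheel '[{"xyz":[0,0,0],"delta_rot":[0,0,0],"hand":1},{"xyz":[0,0,0],"delta_rot":[0,0,0],"hand":1},{"xyz":[0,0,0],"delta_rot":[0,0,0],"hand":1},{"xyz":[0,0,0],"delta_rot":[0,0,0],"hand":1},{"xyz":[0,0,0],"delta_rot":[0,0,0],"hand":1}]' | grep -v '_rot'; done
python3 - <<'E'
from h import *
s=bot.read_state(); g=s['position']-.011*s['tcp_rot'][:,2]; print('grasp',g)
plan([(s['position']+[0.03,-.01,.12],None),(tcp((.475,.29,.14),0),tilt(0)),(tcp((.475,.29,.13),-45),tilt(-45))])
E
```

```text
time_s: 50.28
position: [0.4421, 0.3108, 0.0286]
force: [-0.4, -0.1, -0.3]
opening: 0.999
grasp_force: 0.0
time_s: 50.9
position: [0.4429, 0.3102, 0.0295]
force: [0.0, -1.9, 4.5]
opening: 0.656
grasp_force: 30.0
time_s: 51.52
position: [0.4429, 0.3103, 0.0295]
force: [0.1, -4.2, 6.0]
opening: 0.658
grasp_force: 30.0
grasp [0.4429387  0.30252988 0.0372458 ]
at [0.4429 0.3103 0.0295] open 0.658
xyz [78, 30, -92] rot [0.0, 0.0, 0.0] | mm 124 deg 0
xyz [-22, 2, 7] rot [-0.002, -0.786, -0.001] | mm 23 deg 45
xyz [-8, 0, 7] rot [0.0, -0.785, 0.0] | mm 10 deg 45
```

```bash
python3 -m handwheel '[{"xyz":[14,3,-14],"delta_rot":[0,0,0],"hand":1},{"xyz":[35,12,-40],"delta_rot":[0,0,0],"hand":1},{"xyz":[56,21,-66],"delta_rot":[0,0,0],"hand":1},{"xyz":[73,28,-86],"delta_rot":[0,0,0],"hand":1},{"xyz":[78,30,-92],"delta_rot":[0,0,0],"hand":1}]' | grep -v rot
python3 -m handwheel '[{"xyz":[-4,0,1],"delta_rot":[0,-0.14,0],"hand":1},{"xyz":[-8,1,3],"delta_rot":[0,-0.3,0],"hand":1},{"xyz":[-13,1,4],"delta_rot":[0,-0.46,0],"hand":1},{"xyz":[-18,2,6],"delta_rot":[0,-0.62,0],"hand":1},{"xyz":[-22,2,7],"delta_rot":[0,-0.785,0],"hand":1}]' | grep -v rot
python3 -m handwheel '[{"xyz":[-2,0,1],"delta_rot":[0,-0.15,0],"hand":1},{"xyz":[-4,0,3],"delta_rot":[0,-0.31,0],"hand":1},{"xyz":[-6,0,4],"delta_rot":[0,-0.47,0],"hand":1},{"xyz":[-7,0,6],"delta_rot":[0,-0.63,0],"hand":1},{"xyz":[-8,0,7],"delta_rot":[0,-0.785,0],"hand":1}]' | grep -v rot
python3 -m handwheel '[{"xyz":[0,0,0],"delta_rot":[0,0,0],"hand":1},{"xyz":[0,0,0],"delta_rot":[0,0,0],"hand":1},{"xyz":[0,0,0],"delta_rot":[0,0,0],"hand":1},{"xyz":[0,0,0],"delta_rot":[0,0,0],"hand":1},{"xyz":[0,0,0],"delta_rot":[0,0,0],"hand":1}]' | grep -v '_rot'
python3 - <<'E'
from h import *
plan([(tcp((.475,.29,.035),-45),tilt(-45))])
E
```

```text
time_s: 52.15
position: [0.4737, 0.3004, 0.1501]
force: [-0.3, -0.0, -1.4]
opening: 0.657
grasp_force: 30.0
time_s: 52.78
position: [0.4738, 0.2894, 0.1277]
force: [-0.4, -0.3, -2.2]
opening: 0.661
grasp_force: 30.0
time_s: 53.4
position: [0.4739, 0.2822, 0.1202]
force: [-0.0, 0.3, -0.4]
opening: 0.656
grasp_force: 30.0
time_s: 54.02
position: [0.4752, 0.2815, 0.1224]
force: [0.6, 0.7, -1.2]
opening: 0.657
grasp_force: 30.0
at [0.4752 0.2815 0.1224] open 0.657
xyz [68, 0, 67] rot [-0.001, -0.002, 0.001] | mm 95 deg 0
```

```bash
python3 -m handwheel '[{"xyz":[20,0,20],"delta_rot":[0,0,0],"hand":1},{"xyz":[40,0,40],"delta_rot":[0,0,0],"hand":1},{"xyz":[58,0,58],"delta_rot":[0,0,0],"hand":1},{"xyz":[67,0,67],"delta_rot":[0,0,0],"hand":1},{"xyz":[68,0,68],"delta_rot":[0,0,0],"hand":1}]' | grep -v rot
python3 -m handwheel '[{"xyz":[1,0,1],"delta_rot":[0,0,0],"hand":1},{"xyz":[1,0,1],"delta_rot":[0,0,0],"hand":1},{"xyz":[2,0,2],"delta_rot":[0,0,0],"hand":1},{"xyz":[2,0,2],"delta_rot":[0,0,0],"hand":1},{"xyz":[2,0,2],"delta_rot":[0,0,0],"hand":1}]' | grep -v '_rot'
```

```text
time_s: 54.65
position: [0.4745, 0.2812, 0.0266]
force: [-1.0, -0.7, 5.5]
opening: 0.657
grasp_force: 30.0
time_s: 55.28
position: [0.4745, 0.2811, 0.0266]
force: [-2.6, 0.9, 11.1]
opening: 0.655
grasp_force: 30.0
```

```bash
python3 -m handwheel '[{"xyz":[-1,0,-1],"delta_rot":[0,0,0],"hand":1},{"xyz":[-2,0,-2],"delta_rot":[0,0,0],"hand":1},{"xyz":[-2,0,-2],"delta_rot":[0,0,0],"hand":0.2},{"xyz":[-2,0,-2],"delta_rot":[0,0,0],"hand":-1},{"xyz":[-2,0,-2],"delta_rot":[0,0,0],"hand":-1}]' | grep -v '_rot'
python3 -m handwheel '[{"xyz":[-2,0,-2],"delta_rot":[0,0,0],"hand":-1},{"xyz":[-2,0,-2],"delta_rot":[0,0,0],"hand":-1},{"xyz":[-2,0,-30],"delta_rot":[0,0,0],"hand":-1},{"xyz":[-2,0,-70],"delta_rot":[0,0,0],"hand":-1},{"xyz":[-2,0,-110],"delta_rot":[0,0,0],"hand":-1}]' | grep -v '_rot'
python3 -m handwheel '[{"xyz":[-27,0,-2],"delta_rot":[0,0.15,0],"hand":-1},{"xyz":[-55,0,-4],"delta_rot":[0,0.31,0],"hand":-1},{"xyz":[-83,0,-5],"delta_rot":[0,0.47,0],"hand":-1},{"xyz":[-110,0,-6],"delta_rot":[0,0.63,0],"hand":-1},{"xyz":[-138,0,-7],"delta_rot":[0,0.785,0],"hand":-1}]' | grep -v '_rot'
python3 -m handwheel '[{"xyz":[-14,0,20],"delta_rot":[0,0.15,0],"hand":-1},{"xyz":[-28,0,42],"delta_rot":[0,0.31,0],"hand":-1},{"xyz":[-42,0,63],"delta_rot":[0,0.47,0],"hand":-1},{"xyz":[-60,0,90],"delta_rot":[0,0.63,0],"hand":-1},{"xyz":[-71,0,104],"delta_rot":[0,0.785,0],"hand":-1}]' | grep -v '_rot'
python3 -m handwheel '[{"xyz":[0,0,0],"delta_rot":[0,0,0],"hand":-1},{"xyz":[0,0,0],"delta_rot":[0,0,0],"hand":-1},{"xyz":[0,0,0],"delta_rot":[0,0,0],"hand":-1},{"xyz":[0,0,0],"delta_rot":[0,0,0],"hand":-1},{"xyz":[0,0,0],"delta_rot":[0,0,0],"hand":-1}]' | grep -v '_rot'
python3 - <<'E'
from h import *
a=cap('wrist','w13.png');g=cv2.cvtColor(a,cv2.COLOR_RGB2GRAY)
for v in(200,220,240,260): print(v,g[v,240:400:5].tolist())
print(g[140:300:5,325].tolist())
plan([(tcp((.475,.284,.031),45),tilt(45))])
E
```

```text
time_s: 55.9
position: [0.475, 0.2825, 0.0249]
force: [-0.2, 0.3, 0.1]
opening: 0.807
grasp_force: 0.0
time_s: 56.52
position: [0.4747, 0.3589, 0.1053]
force: [0.1, 0.2, 0.5]
opening: 1.004
grasp_force: 0.0
time_s: 57.15
position: [0.4753, 0.2651, 0.2086]
force: [0.1, -0.4, -0.7]
opening: 1.004
grasp_force: 0.0
time_s: 57.78
position: [0.4758, 0.1943, 0.1036]
force: [0.0, -0.3, -1.1]
opening: 0.999
grasp_force: 0.0
time_s: 58.4
position: [0.4748, 0.1957, 0.1043]
force: [0.8, 0.1, -0.0]
opening: 1.001
grasp_force: 0.0
200 [226, 226, 225, 225, 227, 227, 164, 151, 152, 100, 112, 125, 135, 146, 142, 152, 153, 154, 155, 155, 152, 143, 144, 125, 149, 147, 146, 147, 149, 150, 148, 145]
220 [226, 226, 225, 226, 226, 156, 151, 151, 153, 101, 123, 125, 135, 146, 142, 152, 156, 154, 153, 151, 153, 143, 145, 126, 135, 151, 151, 150, 149, 149, 150, 149]
240 [227, 226, 226, 225, 152, 148, 144, 114, 116, 97, 107, 125, 128, 144, 141, 149, 153, 154, 151, 151, 151, 139, 140, 124, 133, 152, 152, 132, 118, 122, 124, 124]
260 [224, 225, 225, 159, 151, 151, 121, 113, 115, 103, 102, 124, 120, 136, 133, 135, 139, 138, 138, 144, 141, 140, 128, 117, 227, 198, 150, 113, 69, 122, 117, 127]
[220, 223, 225, 161, 172, 151, 152, 148, 155, 155, 154, 154, 154, 155, 155, 155, 154, 154, 155, 152, 154, 152, 153, 155, 138, 91, 89, 161, 193, 197, 196, 197]
at [0.4748 0.1955 0.1041] open 1.001
xyz [12, 1, 125] rot [-0.003, 0.009, 0.001] | mm 126 deg 1
```

```bash
python3 -m handwheel '[{"xyz":[13,0,30],"delta_rot":[0,0,0],"hand":-1},{"xyz":[13,0,70],"delta_rot":[0,0,0],"hand":-1},{"xyz":[13,0,104],"delta_rot":[0,0,0],"hand":-1},{"xyz":[13,0,125],"delta_rot":[0,0,0],"hand":-1},{"xyz":[13,0,125],"delta_rot":[0,0,0],"hand":-1}]' | grep -v '_rot'
for i in 1 2; do python3 -m handwheel '[{"xyz":[0,0,0],"delta_rot":[0,0,0],"hand":1},{"xyz":[0,0,0],"delta_rot":[0,0,0],"hand":1},{"xyz":[0,0,0],"delta_rot":[0,0,0],"hand":1},{"xyz":[0,0,0],"delta_rot":[0,0,0],"hand":1},{"xyz":[0,0,0],"delta_rot":[0,0,0],"hand":1}]' | grep -v '_rot'; done
python3 - <<'E'
from h import *
c=(.58,.232,.15)
plan([((.478,.285,.17),None),(tcp((.54,.24,.18),0),tilt(0)),(tcp(c,-45),tilt(-45))])
E
```

```text
time_s: 59.08
position: [0.4733, 0.2927, 0.0226]
force: [0.6, 0.2, 0.7]
opening: 1.0
grasp_force: 0.0
time_s: 59.7
position: [0.4748, 0.2915, 0.0236]
force: [0.1, -1.0, 2.4]
opening: 0.659
grasp_force: 29.8
time_s: 60.32
position: [0.4748, 0.2917, 0.0235]
force: [0.7, -2.0, 5.6]
opening: 0.659
grasp_force: 29.8
at [0.4748 0.2917 0.0235] open 0.659
xyz [98, 3, -109] rot [0.0, 0.0, 0.0] | mm 147 deg 0
xyz [-33, 62, -31] rot [-0.003, -0.777, -0.0] | mm 77 deg 45
xyz [-16, 40, 27] rot [0.0, -0.785, 0.0] | mm 51 deg 45
```

```bash
python3 -m handwheel '[{"xyz":[14,0,-15],"delta_rot":[0,0,0],"hand":1},{"xyz":[40,1,-43],"delta_rot":[0,0,0],"hand":1},{"xyz":[70,2,-77],"delta_rot":[0,0,0],"hand":1},{"xyz":[92,3,-102],"delta_rot":[0,0,0],"hand":1},{"xyz":[98,3,-109],"delta_rot":[0,0,0],"hand":1}]' | grep -v rot
python3 -m handwheel '[{"xyz":[-5,10,-5],"delta_rot":[0,-0.14,0],"hand":1},{"xyz":[-12,23,-11],"delta_rot":[0,-0.3,0],"hand":1},{"xyz":[-20,37,-18],"delta_rot":[0,-0.46,0],"hand":1},{"xyz":[-28,52,-26],"delta_rot":[0,-0.62,0],"hand":1},{"xyz":[-33,62,-31],"delta_rot":[0,-0.777,0],"hand":1}]' | grep -v rot
python3 -m handwheel '[{"xyz":[-3,8,5],"delta_rot":[0,-0.15,0],"hand":1},{"xyz":[-6,16,10],"delta_rot":[0,-0.31,0],"hand":1},{"xyz":[-10,24,16],"delta_rot":[0,-0.47,0],"hand":1},{"xyz":[-13,32,22],"delta_rot":[0,-0.63,0],"hand":1},{"xyz":[-16,40,27],"delta_rot":[0,-0.785,0],"hand":1}]' | grep -v rot
python3 -m handwheel '[{"xyz":[0,0,0],"delta_rot":[0,0,0],"hand":1},{"xyz":[0,0,0],"delta_rot":[0,0,0],"hand":1},{"xyz":[0,0,0],"delta_rot":[0,0,0],"hand":1},{"xyz":[0,0,0],"delta_rot":[0,0,0],"hand":1},{"xyz":[0,0,0],"delta_rot":[0,0,0],"hand":1}]' | grep -v '_rot'
python3 - <<'E'
from h import *
plan([(tcp((.58,.232,.044),-45),tilt(-45))])
E
```

```text
time_s: 60.95
position: [0.4781, 0.2851, 0.1707]
force: [-0.2, -0.3, -1.1]
opening: 0.661
grasp_force: 29.9
time_s: 61.58
position: [0.5399, 0.2394, 0.1671]
force: [-0.7, 0.1, -1.7]
opening: 0.661
grasp_force: 29.9
time_s: 62.2
position: [0.5792, 0.2244, 0.1389]
force: [0.5, -0.5, -1.5]
opening: 0.661
grasp_force: 29.9
time_s: 62.82
position: [0.5802, 0.2236, 0.1424]
force: [-0.5, -0.5, -1.3]
opening: 0.657
grasp_force: 29.9
at [0.5802 0.2236 0.1424] open 0.657
xyz [75, 0, 75] rot [-0.001, -0.001, 0.002] | mm 106 deg 0
```

```bash
python3 -m handwheel '[{"xyz":[18,0,18],"delta_rot":[0,0,0],"hand":1},{"xyz":[40,0,40],"delta_rot":[0,0,0],"hand":1},{"xyz":[62,0,62],"delta_rot":[0,0,0],"hand":1},{"xyz":[74,0,74],"delta_rot":[0,0,0],"hand":1},{"xyz":[75,0,75],"delta_rot":[0,0,0],"hand":1}]' | grep -v rot
python3 -m handwheel '[{"xyz":[1,0,1],"delta_rot":[0,0,0],"hand":1},{"xyz":[2,0,2],"delta_rot":[0,0,0],"hand":1},{"xyz":[3,0,3],"delta_rot":[0,0,0],"hand":1},{"xyz":[4,0,4],"delta_rot":[0,0,0],"hand":1},{"xyz":[4,0,4],"delta_rot":[0,0,0],"hand":1}]' | grep -v '_rot'
```

```text
time_s: 63.45
position: [0.5785, 0.2235, 0.0332]
force: [-0.2, 0.1, -0.8]
opening: 0.659
grasp_force: 29.9
time_s: 64.08
position: [0.5795, 0.224, 0.0297]
force: [0.3, 0.5, -1.3]
opening: 0.657
grasp_force: 29.9
```

```bash
python3 -m handwheel '[{"xyz":[1,0,1],"delta_rot":[0,0,0],"hand":1},{"xyz":[1,0,1],"delta_rot":[0,0,0],"hand":1},{"xyz":[2,0,2],"delta_rot":[0,0,0],"hand":1},{"xyz":[2,0,2],"delta_rot":[0,0,0],"hand":1},{"xyz":[2,0,2],"delta_rot":[0,0,0],"hand":1}]' | grep -v '_rot'
```

```text
time_s: 64.7
position: [0.5796, 0.2242, 0.0275]
force: [-1.4, 1.5, 3.6]
opening: 0.655
grasp_force: 29.8
```

Contact. I'll release, retreat and check everything.

```bash
python3 -m handwheel '[{"xyz":[0,0,0],"delta_rot":[0,0,0],"hand":1},{"xyz":[-1,0,-1],"delta_rot":[0,0,0],"hand":1},{"xyz":[-1,0,-1],"delta_rot":[0,0,0],"hand":0.2},{"xyz":[-1,0,-1],"delta_rot":[0,0,0],"hand":-1},{"xyz":[-1,0,-1],"delta_rot":[0,0,0],"hand":-1}]' | grep -v '_rot'
python3 -m handwheel '[{"xyz":[-1,0,-1],"delta_rot":[0,0,0],"hand":-1},{"xyz":[-1,0,-1],"delta_rot":[0,0,0],"hand":-1},{"xyz":[-1,0,-30],"delta_rot":[0,0,0],"hand":-1},{"xyz":[-1,0,-75],"delta_rot":[0,0,0],"hand":-1},{"xyz":[-1,0,-120],"delta_rot":[0,0,0],"hand":-1}]' | grep -v '_rot'
python3 -m handwheel '[{"xyz":[-30,-30,-25],"delta_rot":[0,0,0],"hand":-1},{"xyz":[-60,-75,-40],"delta_rot":[0,0.15,0],"hand":-1},{"xyz":[-95,-120,-40],"delta_rot":[0,0.3,0],"hand":-1},{"xyz":[-125,-160,-40],"delta_rot":[0,0.45,0],"hand":-1},{"xyz":[-150,-190,-40],"delta_rot":[0,0.6,0],"hand":-1}]' | grep -v '_rot'
python3 -m handwheel '[{"xyz":[-40,0,0],"delta_rot":[0,0,0],"hand":-1},{"xyz":[-90,0,0],"delta_rot":[0,0,0],"hand":-1},{"xyz":[-120,0,0],"delta_rot":[0,0,0],"hand":-1},{"xyz":[-120,0,0],"delta_rot":[0,0,0],"hand":-1},{"xyz":[-120,0,0],"delta_rot":[0,0,0],"hand":-1}]' | grep -v '_rot'
python3 - <<'E'
from h import *
a=cap('wrist','w14.png');b=cap('top')
cv2.imwrite('pics/c14.png',np.vstack([cv2.resize(a[:290,:,::-1],(600,270)),cv2.resize(b[160:310,180:480,::-1],(600,300))]))
E
```

```text
time_s: 65.32
position: [0.5795, 0.2238, 0.0278]
force: [-0.4, 0.6, -0.9]
opening: 0.807
grasp_force: 0.0
time_s: 65.95
position: [0.5796, 0.3087, 0.1145]
force: [1.1, -0.2, -0.7]
opening: 1.002
grasp_force: 0.0
time_s: 66.58
position: [0.3885, 0.2297, 0.2501]
force: [1.9, -0.1, 0.4]
opening: 1.0
grasp_force: 0.0
time_s: 67.2
position: [0.3905, 0.1126, 0.2708]
force: [0.2, -1.1, -0.7]
opening: 1.004
grasp_force: 0.0
```

View pics/c14.png

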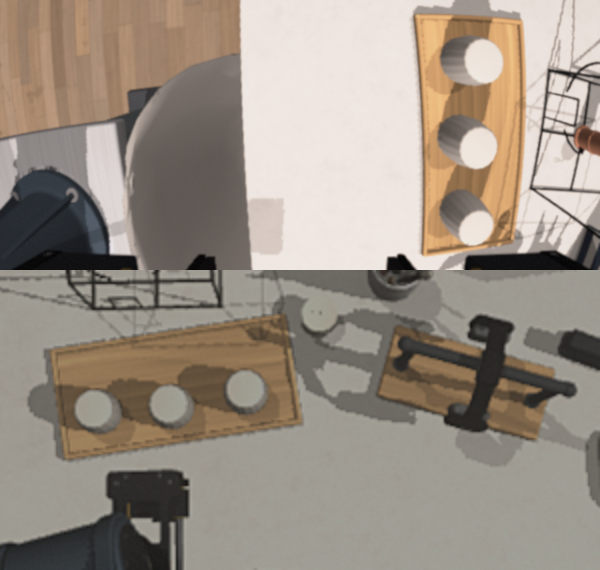

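All three cups stand mouth down in the tray, with feet at about (97,409), (171,405) and (245,390) in the lower crop. The headset hangs astride the bar at (485,375). I'll check the tray coordinates numerically and then hand in.

```bash
python3 - <<'E'
from h import *
c=np.array([.612,.134]);X=np.array([.991,.131]);Y=np.array([-.131,.991]);ok=True
for u,v in((97,139),(171,135),(245,120)):
    p=onz('top',180+u/2,160+v/2,.068)[:2]-c; x,y=p@X,p@Y; print(round(x,3),round(y,3)); ok&=abs(x)<.045 and abs(y)<.125
if ok: print(workorder.hand_in())
E
```

```text
-0.022 0.097
-0.032 0.003
-0.027 -0.093
the job is handed in; nothing more can be done
None
```

The job is handed in: all three cups stand mouth down in the tray, and the headset hangs astride the bar of its rail. The last camera check confirmed this, but hand-in gave no verdict.

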